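# Lever up the granite plate and shim its short foot

### The job

The granite reference plate stands nose-down because its front foot is short. Lever its front edge up with the flat pry bar over the fulcrum and hook the bar under the keeper so that the plate stays up; slide the stepped shim under the front foot until its step just butts gently against the foot; then unhook the bar, let the plate down gently onto the shim so that it is level, draw the bar clear of the plate and let go. Do not force the keeper or shove the plate, and leave the mug, the tape and the rock alone.

Things in the scene. Friction and masses are not known exactly. Their poses are not given: they have to be found in the camera images.
- plate: granite slab 200 (x) x 260 (y) x 32 mm, 4.8 kg give or take a fifth, loose on three feet. Origin on the bench under its centre, z up; -x = front (towards lever stand), front edge at x -100, rear ball feet at (78, +-110). Front foot: steel puck, 30 mm diameter (18 on its lowest 8 mm), at y +40; x differs each time, -80 to -58, hidden under the slab, unmeasured: feel for it
- plate_top (a point): centre of the slab's top face, 80 mm above the bench when level; z axis square to the face, 0.033 rad off vertical as found
- plate_lip (a point): middle of the slab's lower front edge; height 42 mm as found, 48 mm when level, about 52 mm when the bar is hooked under the keeper. The front foot's bottom is then about 8 mm above the bench; the shim's tongue is 5 mm, which makes the plate level
- plate_rear (a point): point midway between the two rear feet, 12 mm above the bench
- stand: green lever stand, screwed down. Origin on the bench under the fulcrum; +x points to the plate, +y to the keeper hook's side. Fulcrum: steel rod along y, top 36 mm above the bench, between two cheeks 46 mm apart inside and 46 mm high; about 28 mm in front of the plate's edge. A spine 14 wide, 8 high runs back to the keeper
- keeper: yellow hook at the back of the stand, origin on the bench 180 mm behind the fulcrum, axes as the stand. Lip from y +16 to the post at y +32, 18 mm long in x, underside 20.5 and top 28 mm above the bench, over a base 4 mm thick. The bar goes down beside the lip (its middle at y 0), then about 16 mm sideways under it, where the plate's weight holds it up against the lip
- bar_mid (a point): centre of the flat steel pry bar, 25 x 300 x 8 mm, 0.45 kg, length along y: bare toe at +y, last 95 mm to -y orange handle; thickness along z. Works lying on the fulcrum rod, toe 64 mm beyond the rod, 36 mm under the plate. It enters under the edge sloping 0.16 rad, handle up; hooked it slopes 0.13 rad, handle down. Pressing it 110 mm behind the rod takes 8 to 17 N
- bar: the same pry bar, origin at the centre of its underside
- shim_mid (a point): centre of the stepped shim, 120 mm long along x, 9 mm above its underside. Steel tongue at the +x end, 36 wide, 5 thick, from x +28 (the step) to +60; red handle 18 wide, 18 high from x -60 to the step. 90 g, loose on the bench
- shim: the same shim, origin on its underside
- mug_1: striped mug standing by, 80 x 114 x 89 mm, origin under its centre
- tape_1: roll of tape standing by, 96 mm across, 48 mm high, origin under its centre
- rock: rock specimen standing by, 59 x 69 x 40 mm, origin under its centre
- bar_toe (a point): the pry bar's toe, the middle of its bare end, 150 mm from its centre

How it is judged:
By the outcome, as a careful person would: the job done as asked, in the order asked, and still so for the second after the job is handed in, with the robot touching nothing.
It also fails if it takes over 72 s, if anything falls off the work surface, if the arm or the gripper's body presses on something with over 40 N, if the wrist force passes 120 N, or if a joint passes its speed limit or range.

### The arm

A 6-joint arm with a two-finger parallel gripper is mounted at the origin on a cart in front of the work surface, level with it; the furniture and walls round the work are solid. World frame = base frame: x ahead of the robot, y to its left, z up, the work surface at z = 0. Lengths are in m, angles in rad, forces in N, time in s.
With the tool pointing down it reaches from about 0.35 to 0.925 m from the base axis. Payload 6.4 kg.
Tool frame: the origin (TCP) lies midway between the tips of the shut fingers; the grasp point (between the pads) lies 19 mm behind it; z points along the fingers, y is the direction in which the jaws open and shut (so a half turn about z gives the same grasp; the last joint's range is limited). The gripper opens to 85 mm and grips with 20 to 120 N. Pads are 22 mm wide; open, the fingers measure 114 mm over their backs; the gripper's body (76 mm by 85 mm) begins 54 mm behind the grasp point. The pads swing forward as they close: fully open they stand 13 mm farther back than shut.
Start: joints at [-1.278, 0.245, 1.558, -0, 1.339, -0.174], TCP at [0.293, -0.58, 0.231] pointing down, gripper open.
Joint ranges: [-3.13, 3.13], [-1.02, 2.26], [0.13, 2.54], [-0.95, 4.09], [0.21, 2.88], [-2.74, 2.74]. Speed limits (rad/s): [2.57, 2.57, 3.14, 3.14, 3.14, 3.14].

### API

Orientations are given as a unit quaternion [w, x, y, z].
In Python, from workcell import sense, snapshot, sign_off, find_in, place_of gives the robot as it stands. The module is installed in compiled form; this text tells all that it offers.
- The arm moves only by the shell command python3 -m pendant 'ROWS' [FORCE]. ROWS is JSON, a list of rows, each a list of 3 entries, a list of its own where there are three numbers: the turn, a rotation vector about the tool's x, y, z in degrees, then the shift along the tool's x, y, z in m, then the finger opening in m, from 0 to 0.0854. In form: [[[rx, ry, rz], [dx, dy, dz], fingers], ...]. A call has 1 to 8 rows; each row is the pose to reach, as a shift and turn from the pose commanded when the call began, along the tool's axes at that moment; what a row does not reach only later rows make up. A row lasts 1/8 s, in which the tool goes at most 62.5 mm and 10.7 degrees, less where a joint would pass 70% of its speed; a pose out of reach is approached as far as the arm can. A call with a gripper value outside its range is refused whole. The fingers move at their own pace and stop on an object; FORCE is the grip in N (left out, the last holds). Time passes only in rows, so rows that repeat a pose let the fingers close. It gives the time, the measured TCP pose, the force and the opening at its end, in the units of the state.
- sense(): the state, without advancing time (a new reading comes with each control period).
- snapshot(name): name is "scene" or "top" or "wrist"; returns a dict with "img" (480x640x3 uint8, blue, green, red), "range_z" (480x640 float32, m along the optical axis (not along the pixel's ray), 0 where there is no reading), "mtx" (3x3 intrinsics, pixels), "rvec" (rotation vector, rad) and "tvec" (3), from world to camera coordinates, as OpenCV has them. Camera axes: x right, y down, z forward; pixel columns grow to the right and rows downward; lengths in m; the calibration is good to about 2 mm. A picture is of the moment at which its call begins.
- sign_off(): hands the job in, once; it reports no verdict.
Trained networks look in a picture, given as the dict that the camera call returned (one of the last four; its "shot" number tells which), for a name from the list of things; names that differ only in an ending like _2 or _b are one class to them, and where a whole thing is asked for, a point or a joint stands for the part that bears it (a point fixed in the world has none). Each returns a list of dicts, best first, with "confidence" (0 to 1); they miss things now and then, are a little off and sometimes report something else, mostly with a low value. They report only what shows in the picture. A call takes as long as a camera call.
- find_in(picture, thing): "box" ([left, top, right, bottom] in pixels, round what is visible of it).
- place_of(picture, thing): "at" ([column, row] in pixels: a listed point, or the origin of a listed thing).
The state is a dict: "t": time; "joints": joint angles; "qvel": joint speeds; "tau": joint torques, N m; "eef_pos": TCP position; "tool_rot": TCP orientation; "wrist_force": force on the tool from outside, world axes, zero at the start; "torque": the same for the moment, N m; "finger_gap": finger opening in m.
Only numpy, scipy, OpenCV 4.12 (cv2) and the standard library are available. Lean on these libraries where they do the work, as an engineer would, in place of code of your own. Each camera call takes 0.05 s, during which the arm holds its last target.

## Working session

There is one attempt and no reset: what is moved stays moved. The work goes in short steps, Python scripts to look and compute and a shell command to move; the robot and the scene stay as the last step left them, time stands still between calls to the robot, and variables do not carry over. Pictures are saved under pics/ and viewed, and the job is handed in when it is done.

```bash
mkdir -p pics; cat > h.py <<'E'
import numpy as np, cv2
from workcell import sense, snapshot, find_in, place_of
from scipy.spatial.transform import Rotation as R
def cam(p):
    M,_=cv2.Rodrigues(np.array(p["rvec"],float)); t=np.array(p["tvec"],float).ravel(); return np.array(p["mtx"]),M,t
def back(p,uv,z=None,d=None):
    K,M,t=cam(p); r=np.linalg.inv(K)@np.array([uv[0],uv[1],1.0])
    o=-M.T@t; dr=M.T@r
    if d is None: d=(z-o[2])/dr[2]
    return o+d*dr
def cloud(p):
    K,M,t=cam(p); v,u=np.mgrid[0:480,0:640]; Z=p["range_z"]
    c=np.stack([(u-K[0,2])/K[0,0]*Z,(v-K[1,2])/K[1,1]*Z,Z],-1)
    w=(c-t)@M; w[Z==0]=np.nan; return w
def proj(p,x):
    K,M,t=cam(p); c=K@(M@np.array(x)+t); return c[:2]/c[2]
def st():
    s=sense(); r=R.from_quat(np.array(s["tool_rot"])[[1,2,3,0]])
    print("t",s["t"],"pos",np.round(s["eef_pos"],4),"F",np.round(s["wrist_force"],2),"T",np.round(s["torque"],2),"gap",round(s["finger_gap"],4)); print(np.round(r.as_matrix(),3).tolist(), np.round(s["joints"],3)); return s,r.as_matrix()
E
python3 - <<'E'
from h import *
st()
for n in ["scene","top"]:
    p=snapshot(n); cv2.imwrite(f"pics/{n}0.png",p["img"]); np.savez(f"{n}0.npz",**{k:p[k] for k in["img","range_z","mtx","rvec","tvec"]})
    for th in ["plate","plate_top","plate_lip","plate_rear","stand","keeper","bar_mid","bar","shim_mid","shim","mug_1","tape_1","rock","bar_toe"]:
        print(n,th,[(np.round(d["at"],1).tolist(),round(d["confidence"],2)) for d in place_of(p,th)[:2]])
E
```

```text
t 0.0 pos [ 0.2924 -0.5799  0.2301] F [-0.54  0.11  0.02] T [-0.03  0.01  0.  ] gap 0.0852
[[0.893, 0.45, -0.001], [0.45, -0.893, 0.002], [0.0, -0.002, -1.0]] [-1.278  0.246  1.559 -0.     1.339 -0.174]
scene plate []
scene plate_top [([225.0, 287.7], 0.72)]
scene plate_lip [([254.4, 286.0], 0.66)]
scene plate_rear [([196.1, 324.4], 0.88)]
scene stand [([259.2, 287.0], 0.63)]
scene keeper [([308.3, 261.4], 0.76)]
scene bar_mid []
scene bar [([385.9, 256.8], 0.62)]
scene shim_mid []
scene shim []
scene mug_1 []
scene tape_1 []
scene rock []
scene bar_toe [([352.0, 270.5], 0.67)]
top plate [([327.5, 235.5], 0.31)]
top plate_top [([213.1, 257.3], 0.97), ([349.8, 277.4], 0.51)]
top plate_lip [([252.3, 253.4], 0.95)]
top plate_rear [([263.2, 238.4], 0.43)]
top stand [([263.0, 240.1], 0.73), ([214.2, 256.9], 0.15)]
top keeper [([327.9, 234.2], 0.67), ([458.7, 184.5], 0.52)]
top bar_mid [([404.4, 276.8], 0.7)]
top bar [([407.0, 278.4], 0.82)]
top shim_mid [([418.0, 224.0], 0.93), ([459.6, 186.2], 0.23)]
top shim [([420.7, 225.0], 0.83), ([407.2, 273.9], 0.73)]
top mug_1 [([481.0, 296.0], 0.72)]
top tape_1 [([439.8, 309.0], 0.82)]
top rock [([455.9, 185.1], 0.62)]
top bar_toe [([353.4, 281.2], 0.85), ([261.1, 238.0], 0.51)]
```

View pics/scene0.png

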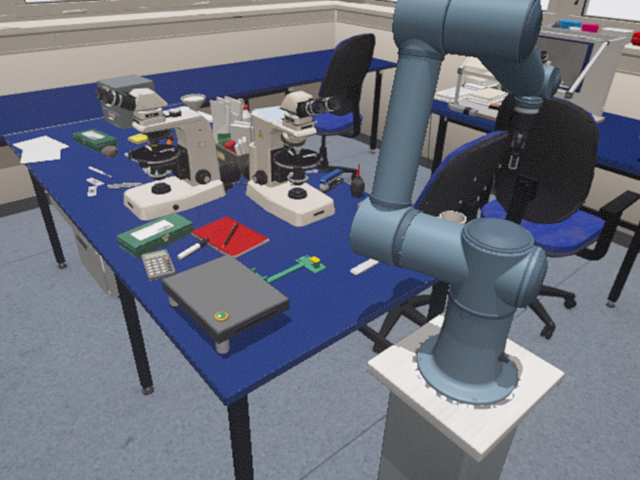

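View pics/top0.png

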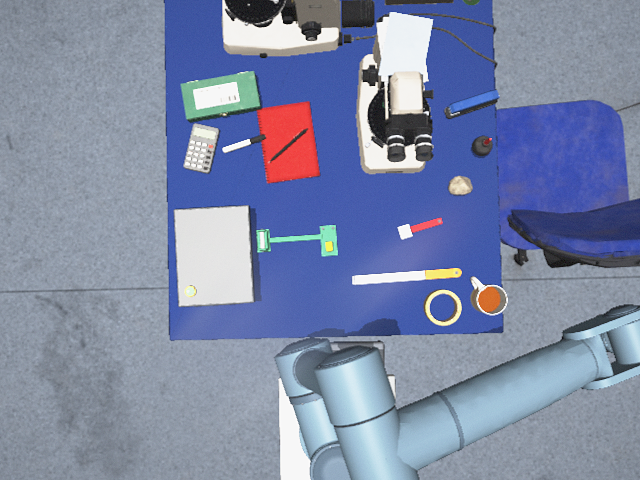

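The top view shows the plate at (214,256), the stand fulcrum at (263,240) and the keeper at (328,240). The bar runs (352,280) to (461,272), and the shim lies at (420,228) with its tongue toward the left (the plate). The mug and tape are right of the bar handle, and the rock is at (460,185).

```bash
python3 - <<'E'
from h import *
p=dict(np.load("top0.npz"))
im=p["img"][195:330,165:515]; cv2.imwrite("pics/topz0.png",cv2.resize(im[:,:200],None,fx=4,fy=4,interpolation=cv2.INTER_CUBIC)); cv2.imwrite("pics/topz1.png",cv2.resize(im[:,150:],None,fx=4,fy=4,interpolation=cv2.INTER_CUBIC))
w=cloud(p)
K,M,t=cam(p); print("cam",-M.T@t,K[0,0], np.round(M,3).tolist())
for n,uv,z in [("platetop",(213.1,257.3),.077),("lip",(252.3,253.4),.042),("stand",(263,240),.036),("keeper",(328,234.2),.0),("barmid",(404.4,276.8),.004),("toe",(353.4,281.2),.004),("shim",(418,224),.009),("mug",(481,296),0),("tape",(440,309),0),("rock",(456,185),0)]:
    print(n,np.round(back(p,uv,z=z),4), np.round(w[int(uv[1]),int(uv[0])],4))
# color segmentation by height
Z=w[...,2]; 
m=(Z>.06)&(Z<.1)&(w[...,0]<.6)&(w[...,1]>0.1); n,l,s,c=cv2.connectedComponentsWithStats(m.astype(np.uint8)); print(s[1:][s[1:,4]>200])
i=1+np.argmax(s[1:,4]); q=w[l==i]; A=np.c_[q[:,:2],np.ones(len(q))]; co=np.linalg.lstsq(A,q[:,2],rcond=None)[0]; print("plane",co, q.mean(0)); 
r=cv2.minAreaRect(q[:,:2].astype(np.float32)*1000); print(r, cv2.boxPoints(r))
E
```

```text
cam [ 0.43752974 -0.0054474   1.72092667] 622.9485260375893 [[-0.023, -1.0, -0.015], [-0.999, 0.024, -0.035], [0.035, 0.014, -0.999]]
platetop [0.483  0.3196 0.077 ] [0.4838 0.3196 0.0785]
lip [0.492  0.2202 0.042 ] [0.4927 0.2192 0.0553]
stand [0.5279 0.1912 0.036 ] [0.5277 0.1909 0.0389]
keeper [0.5416 0.015  0.    ] [0.5416 0.0149 0.0077]
barmid [ 0.419  -0.1923  0.004 ] [ 0.4212 -0.1912  0.0039]
toe [ 0.4101 -0.0519  0.004 ] [ 0.4107 -0.0508  0.0029]
shim [ 0.5631 -0.233   0.009 ] [ 0.5631 -0.2329  0.0096]
mug [ 0.3614 -0.4013  0.    ] [ 0.3625 -0.3957  0.0241]
tape [ 0.3283 -0.2879  0.    ] [ 0.3277 -0.2895 -0.0096]
rock [ 0.6693 -0.3421  0.    ] [ 0.6643 -0.3348  0.0374]
[[ 174  213   81   94 6943]]
plane [-0.00287121  0.03550136  0.0682001 ] [0.47888392 0.31727885 0.07808896]
((480.0410461425781, 318.0914306640625), (246.0762939453125, 202.40802001953125), 1.9012335538864136) [[353.713   415.1577 ]
 [360.42822 212.86115]
 [606.3691  221.02515]
 [599.6539  423.32172]]
```

View pics/topz0.png

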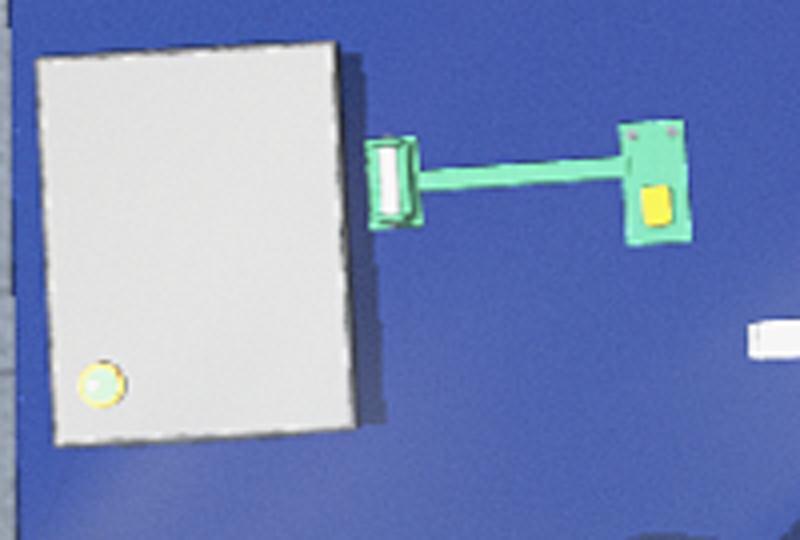

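View pics/topz1.png

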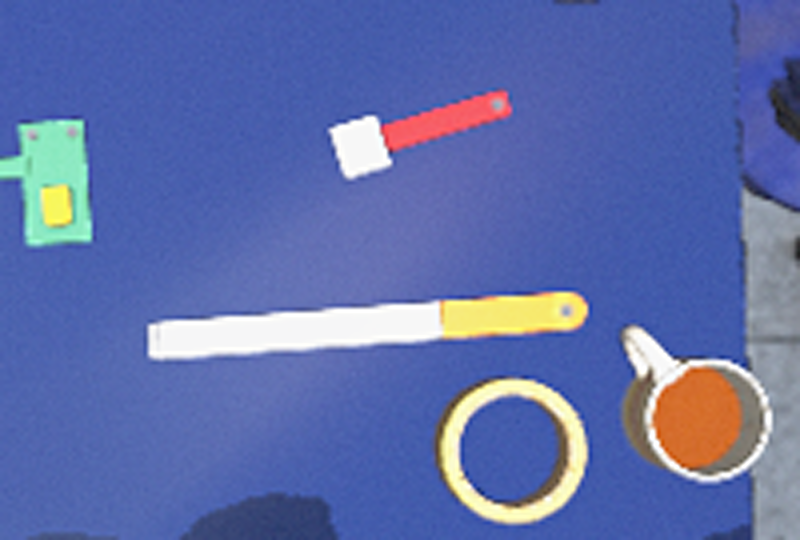

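```bash
python3 -m pendant '[[[0,0,-67.4],[0.29,-0.28,-0.02],0.06],[[0,0,-67.4],[0.29,-0.28,-0.02],0.06],[[0,0,-67.4],[0.29,-0.28,-0.02],0.06],[[0,0,-67.4],[0.29,-0.28,-0.02],0.06],[[0,0,-67.4],[0.29,-0.28,-0.02],0.06],[[0,0,-67.4],[0.29,-0.28,-0.02],0.06],[[0,0,-67.4],[0.29,-0.28,-0.02],0.06],[[0,0,-67.4],[0.29,-0.28,-0.02],0.06]]'
python3 - <<'E'
from h import *
st()
p=snapshot("wrist"); cv2.imwrite("pics/w1.png",p["img"]); np.savez("w1.npz",**{k:p[k] for k in["img","range_z","mtx","rvec","tvec"]})
K,M,t=cam(p); print("cam",-M.T@t,K[0,0], np.round(M,3).tolist())
for th in ["bar_mid","bar","shim_mid","shim","tape_1","rock","bar_toe"]:
    print(th,[(np.round(d["at"],1).tolist(),round(d["confidence"],2)) for d in place_of(p,th)[:2]])
E
```

```text
t: 2.5
eef_pos: [0.426, -0.1985, 0.2516]
tool_rot: [0.0, 0.68, 0.733, -0.0]
wrist_force: [-0.1, -0.7, 0.9]
finger_gap: 0.0599
t 2.5 pos [ 0.426  -0.1985  0.2516] F [-0.1  -0.71  0.86] T [-0.07 -0.03  0.  ] gap 0.0599
[[-0.075, 0.997, 0.001], [0.997, 0.075, -0.001], [-0.001, 0.001, -1.0]] [-0.678 -0.212  1.983 -0.     1.37  -0.753]
cam [ 0.41884594 -0.11486584  0.39369634] 330.42565935040795 [[0.997, 0.075, 0.002], [0.07, -0.942, 0.329], [0.027, -0.328, -0.944]]
bar_mid [([318.9, 195.3], 0.6)]
bar [([320.7, 196.2], 0.81)]
shim_mid [([425.1, 236.9], 0.7), ([275.7, 331.6], 0.47)]
shim [([423.8, 236.8], 0.72)]
tape_1 [([243.9, 257.9], 0.81)]
rock [([487.0, 315.3], 0.6)]
bar_toe [([323.8, 56.0], 0.7), ([425.7, 236.6], 0.59)]
```

View pics/w1.png

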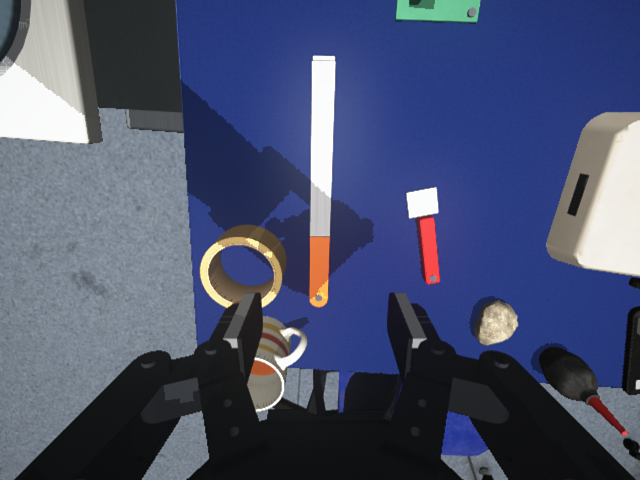

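The wrist view shows the bar with its toe at (323,57), handle boundary at (319,236) and end at (318,306). The shim tongue is at (423,203) with the handle end at (433,283), and the tape is left of the handle.

```bash
python3 - <<'E'
from h import *
p=dict(np.load("w1.npz")); im=p["img"]; w=cloud(p)
hsv=cv2.cvtColor(im,cv2.COLOR_BGR2HSV)
# bar: seed
def seg(mask,seed,z):
    n,l,s,c=cv2.connectedComponentsWithStats(mask.astype(np.uint8)); i=l[seed[1],seed[0]]; print(s[i])
    cnt,_=cv2.findContours((l==i).astype(np.uint8),0,cv2.CHAIN_APPROX_NONE); c=max(cnt,key=len)[:,0]
    q=np.array([back(p,u,z=z)[:2] for u in c],np.float32)*1000; r=cv2.minAreaRect(q); print(r,cv2.boxPoints(r).round(1).tolist())
sat=hsv[...,1]<60
seg(sat&(hsv[...,2]>90),(323,100),.008)
org=(hsv[...,0]<25)&(hsv[...,1]>120)&(hsv[...,2]>90)
seg(org,(319,260),.008)
seg(sat&(hsv[...,2]>90),(423,200),.005)
red=((hsv[...,0]<8)|(hsv[...,0]>172))&(hsv[...,1]>120)&(hsv[...,2]>60)
seg(red,(428,250),.018)
E
```

```text
[ 310   55   26  182 4081]
((418.72503662109375, -150.16810607910156), (25.704849243164062, 198.9690704345703), 2.9378697872161865) [[400.79998779296875, -51.5], [411.0, -250.1999969482422], [436.70001220703125, -248.89999389648438], [426.5, -50.20000076293945]]
[ 309  237   21   70 1272]
((426.00640869140625, -299.6203308105469), (24.830463409423828, 98.072509765625), 2.7930688858032227) [[411.20001220703125, -251.1999969482422], [416.0, -349.20001220703125], [440.79998779296875, -348.0], [436.0, -250.0]]
[406 187  33  32 833]
((543.6290893554688, -198.8925018310547), (36.92435073852539, 33.479331970214844), 15.361268043518066) [[521.4000244140625, -187.60000610351562], [530.2999877929688, -219.89999389648438], [565.9000244140625, -210.10000610351562], [557.0, -177.89999389648438]]
[ 417  216   23   68 1055]
((557.8822021484375, -255.1540069580078), (19.797544479370117, 90.14410400390625), 15.424394607543945) [[536.4000244140625, -214.3000030517578], [560.2999877929688, -301.20001220703125], [579.4000244140625, -296.0], [555.4000244140625, -209.10000610351562]]
```

```bash
python3 -m pendant '[[[0,0,1.4],[-0.0258,-0.0055,0.06],0.045],[[0,0,1.4],[-0.0258,-0.0055,0.12],0.045],[[0,0,1.4],[-0.0258,-0.0055,0.18],0.045],[[0,0,1.4],[-0.0258,-0.0055,0.22],0.045],[[0,0,1.4],[-0.0258,-0.0055,0.236],0.045],[[0,0,1.4],[-0.0258,-0.0055,0.242],0.045]]' 
python3 - <<'E'
from h import *
st()
p=snapshot("wrist"); cv2.imwrite("pics/w2.png",p["img"])
E
```

```text
t: 3.65
eef_pos: [0.4221, -0.2265, 0.0093]
tool_rot: [0.0, 0.69, 0.724, 0.0]
wrist_force: [-0.3, -0.5, 0.2]
finger_gap: 0.0451
t 3.65 pos [ 0.4221 -0.2265  0.0093] F [-0.27 -0.49  0.19] T [ 0.02 -0.    0.01] gap 0.0451
[[-0.047, 0.999, 0.0], [0.999, 0.047, -0.0], [-0.0, 0.0, -1.0]] [-0.73   0.189  2.095 -0.     0.857 -0.777]
```

View pics/w2.png

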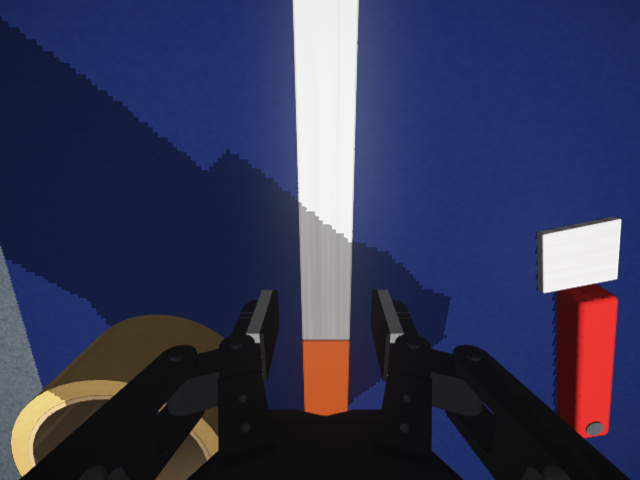

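The bar lies centred between the fingers (edges at columns 303 and 350, tips at 275 and 373). Next I'll feel downward.

```bash
python3 -m pendant '[[[0,0,0],[0,0,0.004],0.038],[[0,0,0],[0,0,0.007],0.038],[[0,0,0],[0,0,0.009],0.038]]'; python3 -m pendant '[[[0,0,0],[0,0,0.0015],0.034],[[0,0,0],[0,0,0.003],0.034]]'
```

```text
t: 4.08
eef_pos: [0.4222, -0.2263, 0.0008]
tool_rot: [0.001, 0.69, 0.724, 0.0]
wrist_force: [-0.3, 0.1, -0.1]
finger_gap: 0.0383
t: 4.32
eef_pos: [0.4222, -0.2262, -0.0009]
tool_rot: [-0.001, 0.69, 0.724, -0.0]
wrist_force: [-9.4, 7.2, 29.4]
finger_gap: 0.0337
```

```bash
python3 -m pendant '[[[0,0,0],[0,0,-0.0025],0.034],[[0,0,0],[0,0,-0.0025],0.01],[[0,0,0],[0,0,-0.0025],0.01],[[0,0,0],[0,0,-0.0025],0.01],[[0,0,0],[0,0,-0.0025],0.01]]' 100
```

```text
t: 4.95
eef_pos: [0.4224, -0.2264, 0.0008]
tool_rot: [0.0, 0.69, 0.724, 0.0]
wrist_force: [-2.0, 2.0, 10.8]
finger_gap: 0.0216
```

```bash
python3 -m pendant '[[[0,0,0],[0,0,-0.02],0.01],[[0,0,0],[0,0,-0.06],0.01],[[0,0,0],[0.04,0.005,-0.1],0.01],[[0,0,0],[0.1,0.01,-0.14],0.01],[[0,0,0],[0.16,0.0155,-0.14],0.01],[[0,0,0],[0.22,0.02,-0.14],0.01],[[0,0,0],[0.265,0.025,-0.14],0.01],[[0,0,0],[0.275,0.0255,-0.14],0.01]]' 
python3 - <<'E'
from h import *
st()
p=snapshot("wrist"); cv2.imwrite("pics/w3.png",p["img"]); np.savez("w3.npz",**{k:p[k] for k in["img","range_z","mtx","rvec","tvec"]})
K,M,t=cam(p); print("cam",-M.T@t)
for th in ["stand","keeper","plate_lip"]:
    print(th,[(np.round(d["at"],1).tolist(),round(d["confidence"],2)) for d in place_of(p,th)[:2]])
E
```

```text
t: 5.95
eef_pos: [0.4326, 0.0524, 0.1383]
tool_rot: [-0.001, 0.688, 0.725, -0.001]
wrist_force: [0.3, -0.4, -4.1]
finger_gap: 0.0213
t 5.95 pos [0.4326 0.0524 0.1383] F [ 0.29 -0.37 -4.09] T [-0.14  0.03 -0.04] gap 0.0213
[[-0.052, 0.999, -0.003], [0.999, 0.052, 0.0], [0.001, -0.003, -1.0]] [-0.141 -0.165  2.162  0.     1.148 -0.193]
cam [0.42790826 0.13604569 0.28050463]
stand [([462.4, 48.2], 0.69)]
keeper [([436.1, 267.4], 0.78)]
plate_lip []
```

View pics/w3.png

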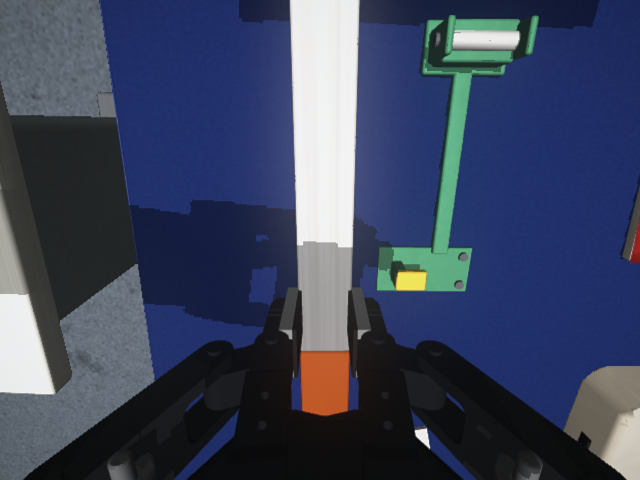

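The view shows the rod from (452,40) to (519,41), the spine from (461,75) to (441,252), the yellow lip at (411,280), and the bar held straight in the jaws.

```bash
python3 - <<'E'
from h import *
p=dict(np.load("w3.npz")); im=p["img"]; w=cloud(p); hsv=cv2.cvtColor(im,cv2.COLOR_BGR2HSV)
for uv in [(452,40),(519,41),(485,36)]: print("rod",back(p,uv,z=.036).round(4), w[uv[1],uv[0]].round(4))
g=(hsv[...,0]>60)&(hsv[...,0]<90)&(hsv[...,1]>90)&(hsv[...,2]>60)
for r in range(90,245,30):
    c=np.where(g[r,400:560])[0]+400; a,b=back(p,(c[0]-.5,r),z=.008),back(p,(c[-1]+.5,r),z=.008); print("spine",a.round(4),b.round(4),((a+b)/2).round(4))
y=(hsv[...,0]>20)&(hsv[...,0]<35)&(hsv[...,1]>150); v,u=np.where(y[260:300,380:440]); print("lip px",u.min()+380,u.max()+380,v.min()+260,v.max()+260)
for uv in [(397,272),(425,272),(397,290),(426,290)]: print("lip",back(p,uv,z=.028).round(4))
for uv in [(378,250),(470,248),(467,292),(377,291)]: print("base",back(p,uv,z=.004).round(4))
# white rod points from cloud
m=(hsv[...,1]<60)&(w[...,2]>.03)&(w[...,2]<.04); m[:,:445]=0; m[:30]=0;m[60:]=0; print(w[m].mean(0),w[m][:,2].max())
K,M,t=cam(p)
# bar check: top surface heights along bar
for r in [20,100,200,300,340]: print("bar",[w[r,c].round(4).tolist() for c in (315,335)])
q=w[(np.abs(w[...,2])<.01)]; print("bench z",np.median(q[:,2]))
# bar edges
for r in [10,60,120,180]:
    s=(hsv[r,:,1]<50)&(hsv[r,:,2]>120); c=np.where(s[270:380])[0]+270; d=np.median(p["range_z"][r,310:340]); print((back(p,(c[0]-.5,r),d=d)+back(p,(c[-1]+.5,r),d=d))/2)
E
```

```text
rod [0.5077 0.19   0.036 ] [0.5045 0.1878 0.0459]
rod [0.5513 0.1917 0.036 ] [0.5516 0.1918 0.0354]
rod [0.5287 0.1934 0.036 ] [0.5288 0.1934 0.0357]
spine [0.5224 0.1632 0.008 ] [0.536  0.1639 0.008 ] [0.5292 0.1636 0.008 ]
spine [0.5231 0.1418 0.008 ] [0.5371 0.1425 0.008 ] [0.5301 0.1422 0.008 ]
spine [0.5239 0.1191 0.008 ] [0.5383 0.1199 0.008 ] [0.5311 0.1195 0.008 ]
spine [0.5255 0.0952 0.008 ] [0.5386 0.0959 0.008 ] [0.5321 0.0955 0.008 ]
spine [0.5263 0.0697 0.008 ] [0.5399 0.0704 0.008 ] [0.5331 0.0701 0.008 ]
spine [0.5273 0.0426 0.008 ] [0.5413 0.0434 0.008 ] [0.5343 0.043  0.008 ]
lip px 396 426 270 289
lip [0.4947 0.0195 0.028 ]
lip [0.5182 0.0207 0.028 ]
lip [0.4968 0.0026 0.028 ]
lip [0.5216 0.0039 0.028 ]
base [0.4813 0.0292 0.004 ]
base [0.5635 0.0354 0.004 ]
base [ 0.5694 -0.0087  0.004 ]
base [ 0.4847 -0.0121  0.004 ]
[0.53041536 0.19175557 0.03429887] 0.03748439771545204
bar [[0.4226, 0.1701, 0.143], [0.4297, 0.17, 0.145]]
bar [[0.4237, 0.1435, 0.1441], [0.4314, 0.1438, 0.1443]]
bar [[0.4254, 0.1046, 0.1446], [0.4338, 0.1051, 0.1448]]
bar [[0.4274, 0.0571, 0.1447], [0.4367, 0.0577, 0.145]]
bar [[0.4284, 0.0352, 0.145], [0.4381, 0.0356, 0.145]]
bench z -0.00040653551024576813
[0.4256417  0.17314496 0.14377443]
[0.42646046 0.15729483 0.14408831]
[0.42773194 0.13643913 0.14418521]
[0.42894721 0.11311559 0.14423034]
```

```bash
python3 -m pendant '[[[0,0,0.7],[-0.0213,0.05,0],0.01],[[0,-4,0.7],[-0.0213,0.095,0.01],0.01],[[0,-9,0.7],[-0.0213,0.103,0.03],0.01],[[0,-9,0.7],[-0.0213,0.103,0.055],0.01],[[0,-9,0.7],[-0.0213,0.103,0.065],0.01],[[0,-9,0.7],[-0.0213,0.103,0.067],0.01]]' 
python3 - <<'E'
from h import *
st()
for n in ["wrist","scene"]:
    p=snapshot(n); cv2.imwrite(f"pics/{n}4.png",p["img"] if n=="wrist" else cv2.resize(p["img"][200:360,140:400],None,fx=3,fy=3,interpolation=cv2.INTER_CUBIC)); np.savez(f"{n}4.npz",**{k:p[k] for k in["img","range_z","mtx","rvec","tvec"]})
E
```

```text
t: 6.9
eef_pos: [0.5377, 0.0325, 0.0722]
tool_rot: [0.056, 0.693, 0.717, -0.055]
wrist_force: [0.7, -0.1, -4.1]
finger_gap: 0.0212
t 6.9 pos [0.5377 0.0325 0.0722] F [ 0.75 -0.05 -4.06] T [0.08 0.03 0.  ] gap 0.0212
[[-0.034, 0.999, 0.005], [0.987, 0.034, -0.156], [-0.156, -0.0, -0.988]] [-0.076  0.204  1.933 -0.186  0.995 -0.009]
```

View pics/wrist4.png

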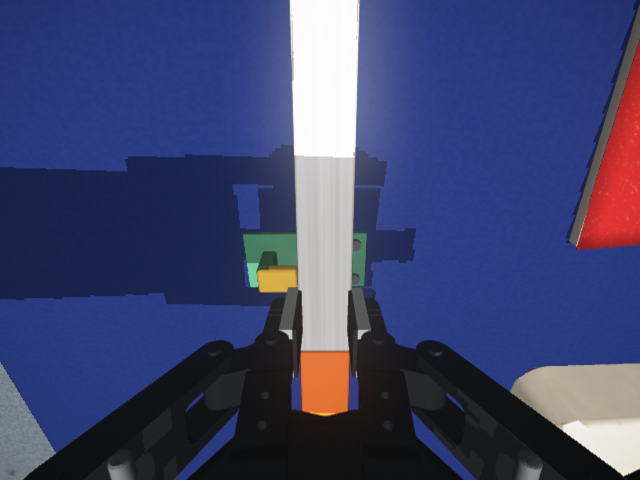

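View pics/scene4.png

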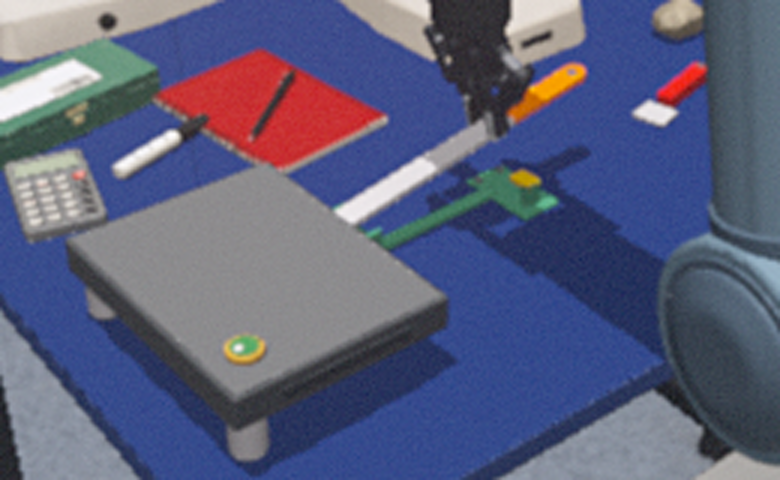

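```bash
python3 -m pendant '[[[0,0,-0.4],[0.0008,0,0.005],0.01],[[0,0,-0.4],[0.0012,0,0.0078],0.01],[[0,0,-0.4],[0.0012,0,0.0078],0.01]]' ; python3 -m pendant '[[[0,0,0],[0.0002,0,0.001],0.01],[[0,0,0],[0.0002,0,0.001],0.01]]'
```

```text
t: 7.38
eef_pos: [0.5379, 0.0335, 0.0648]
tool_rot: [0.056, 0.69, 0.72, -0.054]
wrist_force: [0.0, -0.3, -3.9]
finger_gap: 0.0215
t: 7.62
eef_pos: [0.5381, 0.0336, 0.0639]
tool_rot: [0.057, 0.69, 0.72, -0.054]
wrist_force: [0.4, 0.7, -4.6]
finger_gap: 0.0208
```

```bash
python3 -m pendant '[[[0,0,0],[0.0002,0,0.001],0.01],[[0,0,0],[0.0002,0,0.001],0.01]]' ; python3 -m pendant '[[[0,0,0],[0.0002,0,0.001],0.01],[[0,0,0],[0.0002,0,0.001],0.01]]'
```

```text
t: 7.88
eef_pos: [0.5381, 0.0336, 0.0629]
tool_rot: [0.057, 0.69, 0.72, -0.054]
wrist_force: [0.1, 0.0, -3.9]
finger_gap: 0.0215
t: 8.12
eef_pos: [0.5382, 0.0336, 0.0619]
tool_rot: [0.057, 0.69, 0.72, -0.054]
wrist_force: [0.3, 0.4, -4.5]
finger_gap: 0.0217
```

```bash
python3 -m pendant '[[[0,0,0],[0.0002,0,0.001],0.01],[[0,0,0],[0.0002,0,0.001],0.01]]' ; python3 -m pendant '[[[0,0,0],[0.0002,0,0.001],0.01],[[0,0,0],[0.0002,0,0.001],0.01]]'; python3 -c "
from h import *
s,r=st(); p=snapshot('scene'); cv2.imwrite('pics/s5.png',cv2.resize(p['img'][220:300,220:350],None,fx=6,fy=6,interpolation=cv2.INTER_CUBIC)); p=snapshot('wrist'); w=cloud(p)
for rr in [3,20,60,100,140,200,280,330]: print(rr,w[rr,[315,325,335]].round(4).tolist())"
```

```text
t: 8.38
eef_pos: [0.5382, 0.0337, 0.0609]
tool_rot: [0.057, 0.69, 0.72, -0.054]
wrist_force: [0.2, -0.1, -2.9]
finger_gap: 0.0217
t: 8.62
eef_pos: [0.5382, 0.0337, 0.0598]
tool_rot: [0.057, 0.69, 0.72, -0.054]
wrist_force: [-0.0, -1.5, -3.0]
finger_gap: 0.0214
t 8.625 pos [0.5382 0.0337 0.0598] F [-0.02 -1.47 -3.04] T [ 0.27 -0.01  0.03] gap 0.0214
[[-0.042, 0.999, 0.007], [0.987, 0.043, -0.156], [-0.156, 0.0, -0.988]] [-0.074  0.226  1.935 -0.189  0.97  -0.01 ]
3 [[0.5292, 0.1556, 0.0478], [0.5327, 0.1555, 0.0494], [0.5361, 0.1556, 0.0498]]
20 [[0.5294, 0.1505, 0.049], [0.5329, 0.1504, 0.0519], [0.5364, 0.1509, 0.0483]]
60 [[0.5298, 0.1382, 0.0521], [0.5334, 0.1383, 0.0516], [0.537, 0.1385, 0.0524]]
100 [[0.5302, 0.1248, 0.0527], [0.534, 0.125, 0.0532], [0.5377, 0.1252, 0.0534]]
140 [[0.5307, 0.1107, 0.0561], [0.5346, 0.1107, 0.0552], [0.5385, 0.111, 0.0559]]
200 [[0.5315, 0.0866, 0.0584], [0.5356, 0.0873, 0.0598], [0.5398, 0.087, 0.0584]]
280 [[0.5326, 0.0502, 0.0645], [0.5372, 0.0502, 0.0641], [0.5417, 0.0505, 0.0644]]
330 [[0.5335, 0.0229, 0.0676], [0.5383, 0.0236, 0.068], [0.5431, 0.0239, 0.0681]]
```

View pics/s5.png

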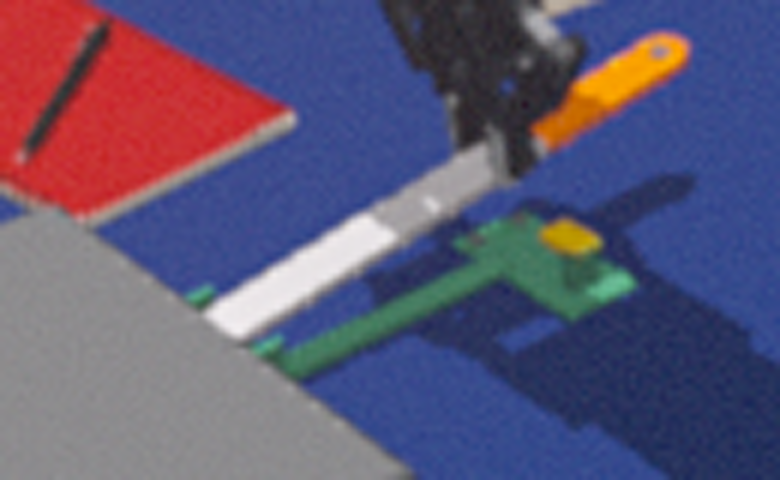

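```bash
python3 -m pendant '[[[0,-1,0],[-0.0005,0,-0.0032],0.01],[[0,-1,0],[-0.0005,0,-0.0032],0.01]]' ;  python3 -m pendant '[[[0,0,0],[0.006,0,-0.0001],0.01],[[0,0,0],[0.012,0,-0.0002],0.01],[[0,0,0],[0.018,0,-0.0003],0.01],[[0,0,0],[0.02,0,-0.0003],0.01]]';python3 -c "
from h import *
s,r=st(); p=snapshot('wrist'); w=cloud(p)
q=np.concatenate([w[rr,312:338] for rr in range(5,300,5)]); q=q[(q[:,2]>.03)]; print(np.polyfit(q[:,1],q[:,2],1))"
```

```text
t: 8.98
eef_pos: [0.5382, 0.0339, 0.0633]
tool_rot: [0.063, 0.689, 0.719, -0.06]
wrist_force: [0.2, -1.2, -2.1]
finger_gap: 0.0215
t: 9.48
eef_pos: [0.5371, 0.0539, 0.0597]
tool_rot: [0.063, 0.689, 0.719, -0.06]
wrist_force: [0.3, -0.4, -3.2]
finger_gap: 0.0216
t 9.475 pos [0.5371 0.0539 0.0597] F [ 0.34 -0.37 -3.22] T [ 0.19  0.02 -0.02] gap 0.0216
[[-0.043, 0.999, 0.007], [0.984, 0.043, -0.174], [-0.174, -0.0, -0.985]] [-0.027  0.233  1.929 -0.21   0.978  0.047]
[-0.16349069  0.07506264]
```

```bash
python3 -m pendant '[[[0,0,0],[0.007,0,-0.0002],0.01],[[0,0,0],[0.014,0,-0.0003],0.01],[[0,0,0],[0.021,0,-0.0004],0.01],[[0,0,0],[0.028,0,-0.0005],0.01],[[0,0,0],[0.028,0,-0.0005],0.01]]';python3 -c "
from h import *
s,r=st(); p=snapshot('wrist');cv2.imwrite('pics/w6.png',p['img']); w=cloud(p)
q=np.concatenate([w[rr,312:338] for rr in range(5,300,5)]); q=q[(q[:,2]>.03)]; print(np.polyfit(q[:,1],q[:,2],1))"
```

```text
t: 10.15
eef_pos: [0.5359, 0.0818, 0.0553]
tool_rot: [0.063, 0.689, 0.72, -0.06]
wrist_force: [-0.4, 1.8, -2.2]
finger_gap: 0.021
t 10.15 pos [0.5359 0.0818 0.0553] F [-0.36  1.8  -2.17] T [0.44 0.02 0.04] gap 0.021
[[-0.043, 0.999, 0.007], [0.984, 0.043, -0.173], [-0.173, -0.0, -0.985]] [ 0.025  0.25   1.918 -0.21   0.981  0.099]
[-0.16531827  0.0754288 ]
```

View pics/w6.png

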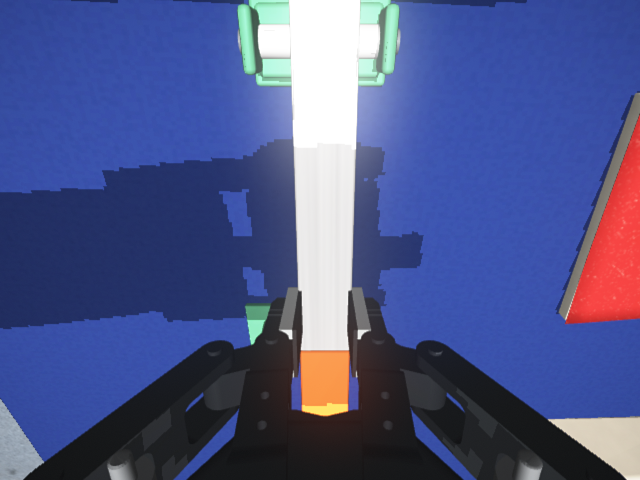

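```bash
python3 -m pendant '[[[0,3.6,0],[0.0003,0,0.0071],0.01],[[0,7,0],[0.001,0,0.0137],0.01],[[0,8.8,0],[0.0015,0,0.0170],0.01],[[0,10.5,0],[0.002,0,0.0204],0.01],[[0,10.5,0],[0.002,0,0.0204],0.01]]' 115;python3 -c "
from h import *
s,r=st(); p=snapshot('wrist');cv2.imwrite('pics/w7.png',p['img']); w=cloud(p)
q=np.concatenate([w[rr,312:338] for rr in range(5,300,5)]); q=q[(q[:,2]>.03)]; print(np.polyfit(q[:,1],q[:,2],1))"
```

```text
t: 10.82
eef_pos: [0.5366, 0.08, 0.0359]
tool_rot: [-0.004, 0.692, 0.722, 0.004]
wrist_force: [-2.1, 4.4, 2.5]
finger_gap: 0.0207
t 10.825 pos [0.5366 0.08   0.0359] F [-2.11  4.37  2.51] T [0.83 0.19 0.18] gap 0.0207
[[-0.042, 0.999, 0.0], [0.999, 0.042, 0.01], [0.01, 0.001, -1.0]] [-0.066  0.264  1.936  0.013  0.941 -0.116]
[0.00635578 0.0419601 ]
```

```bash
python3 -m pendant '[[[0,1,0],[0.0,0,0.0018],0.01],[[0,2,0],[0.0,0,0.0037],0.01],[[0,3,0],[0.0002,0,0.0056],0.01],[[0,4,0],[0.0003,0,0.0075],0.01],[[0,5,0],[0.0005,0,0.0094],0.01],[[0,6,0],[0.0006,0,0.0112],0.01],[[0,6.8,0],[0.0008,0,0.0127],0.01],[[0,6.8,0],[0.0008,0,0.0127],0.01]]' 115;python3 -c "
from h import *
s,r=st(); p=snapshot('wrist');cv2.imwrite('pics/w7.png',p['img']); w=cloud(p)
q=np.concatenate([w[rr,312:338] for rr in range(5,300,5)]); q=q[(q[:,2]>.02)]; print(np.polyfit(q[:,1],q[:,2],1))"
```

```text
t: 11.88
eef_pos: [0.5373, 0.0807, 0.0242]
tool_rot: [-0.046, 0.69, 0.721, 0.045]
wrist_force: [-3.1, 4.9, 10.8]
finger_gap: 0.0205
t 11.875 pos [0.5373 0.0807 0.0242] F [-3.08  4.94 10.82] T [0.81 0.41 0.41] gap 0.0205
[[-0.043, 0.999, -0.004], [0.991, 0.043, 0.128], [0.128, 0.002, -0.992]] [-0.121  0.287  1.941  0.158  0.939 -0.259]
[0.11016084 0.02200441]
```

View pics/w7.png

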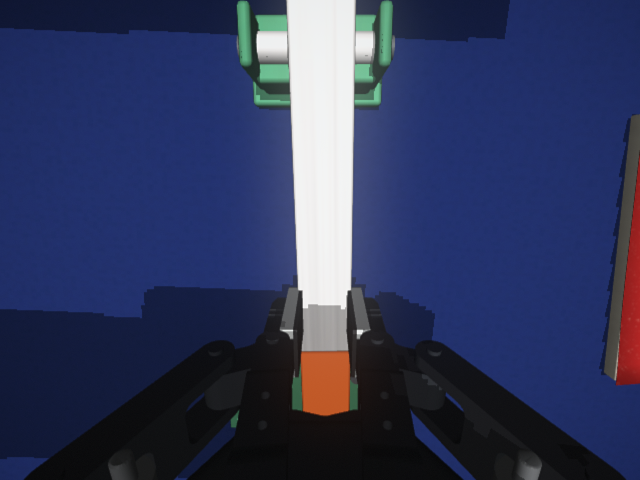

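```bash
python3 -m pendant '[[[0,1,0],[-0.0002,0,0.0021],0.01],[[0,2,0],[-0.0004,0,0.0043],0.01],[[0,2,0],[-0.0004,0,0.0043],0.01]]' 115;python3 -c "
from h import *
s,r=st(); p=snapshot('wrist'); w=cloud(p)
q=np.concatenate([w[rr,312:338] for rr in range(5,300,5)]); q=q[(q[:,2]>.02)]; print(np.polyfit(q[:,1],q[:,2],1))
p=snapshot('scene'); cv2.imwrite('pics/s8.png',cv2.resize(p['img'][220:360,150:350],None,fx=4,fy=4,interpolation=cv2.INTER_CUBIC))"
```

```text
t: 12.3
eef_pos: [0.5373, 0.0811, 0.0199]
tool_rot: [-0.059, 0.689, 0.72, 0.057]
wrist_force: [-3.2, 6.2, 10.8]
finger_gap: 0.0208
t 12.3 pos [0.5373 0.0811 0.0199] F [-3.24  6.23 10.75] T [1.08 0.38 0.41] gap 0.0208
[[-0.043, 0.999, -0.005], [0.986, 0.043, 0.164], [0.164, 0.002, -0.986]] [-0.137  0.297  1.942  0.201  0.94  -0.302]
[0.14820746 0.01464754]
```

View pics/s8.png

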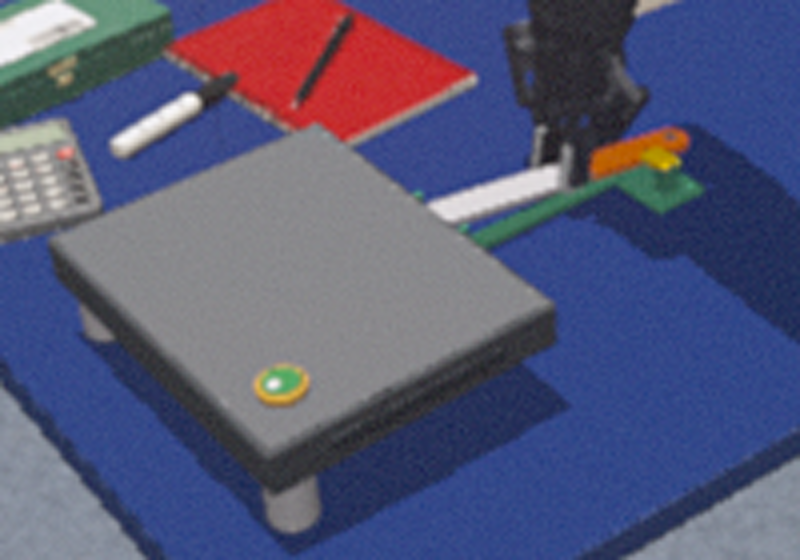

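```bash
python3 -m pendant '[[[0,0,0.9],[0,-0.0025,0],0.01],[[0,0,1.8],[0,-0.005,0],0.01],[[0,0,2.7],[0,-0.0075,0],0.01],[[0,0,3.6],[0,-0.01,0],0.01]]' 115;python3 -m pendant '[[[0,0,0.75],[0,-0.002,0],0.01],[[0,0,1.5],[0,-0.004,0],0.01],[[0,0,1.5],[0,-0.004,0],0.01]]' 115; python3 -c "
from h import *
s,r=st(); 
p=snapshot('scene'); cv2.imwrite('pics/s9.png',cv2.resize(p['img'][220:300,250:350],None,fx=7,fy=7,interpolation=cv2.INTER_CUBIC))"
```

```text
t: 12.9
eef_pos: [0.5295, 0.0805, 0.0208]
tool_rot: [-0.058, 0.712, 0.698, 0.057]
wrist_force: [1.7, 7.2, 8.7]
finger_gap: 0.0204
t: 13.28
eef_pos: [0.5256, 0.0803, 0.0209]
tool_rot: [-0.059, 0.721, 0.688, 0.056]
wrist_force: [1.9, 6.1, 9.0]
finger_gap: 0.0209
t 13.275 pos [0.5256 0.0803 0.0209] F [1.93 6.11 8.95] T [ 0.88 -0.42  0.14] gap 0.0209
[[0.046, 0.999, 0.001], [0.986, -0.046, 0.162], [0.162, -0.007, -0.987]] [-0.141  0.269  1.976  0.202  0.93  -0.219]
```

View pics/s9.png

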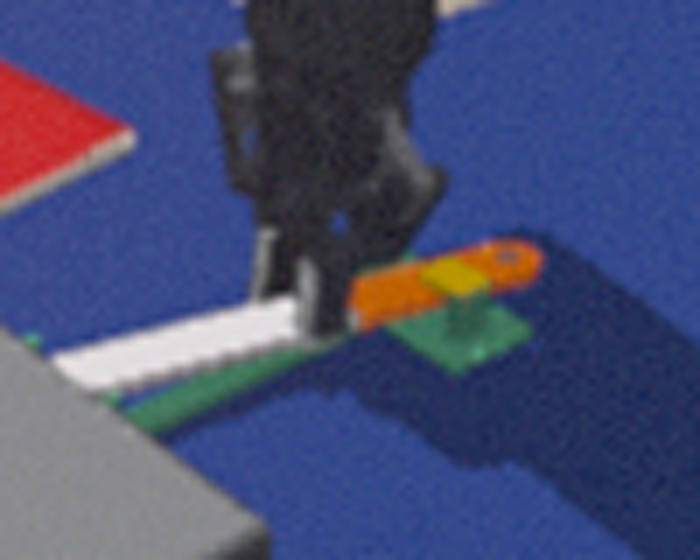

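```bash
python3 -m pendant '[[[0,-0.3,0],[0.0001,0,-0.0006],0.01],[[0,-0.6,0],[0.0002,0,-0.0012],0.01],[[0,-0.8,0],[0.0003,0,-0.0018],0.01],[[0,-0.8,0],[0.0003,0,-0.0018],0.01]]' 115;python3 -m pendant '[[[0,0,0],[0.0001,0,-0.0006],0.01],[[0,0,0],[0.0001,0,-0.0006],0.01]]' 115
```

```text
t: 13.82
eef_pos: [0.5255, 0.0802, 0.0216]
tool_rot: [-0.054, 0.721, 0.689, 0.051]
wrist_force: [6.6, 5.7, 0.2]
finger_gap: 0.0208
t: 14.08
eef_pos: [0.5254, 0.0801, 0.0216]
tool_rot: [-0.053, 0.721, 0.688, 0.051]
wrist_force: [8.2, 5.6, -4.0]
finger_gap: 0.0206
```

```bash
python3 -m pendant '[[[0,0,0],[0,0,0],0.026],[[0,0,0],[0,0,0],0.036],[[0,0,0],[0,0,0],0.045]]' 115; python3 -m pendant '[[[0,0,0],[0,0,-0.02],0.05],[[0,0,0],[0,0,-0.05],0.05],[[0,0,0],[0,0,-0.09],0.05],[[0,0,0],[-0.03,0,-0.15],0.05],[[0,0,0],[-0.03,0,-0.15],0.05]]'; python3 -c "
from h import *
s,r=st(); 
p=snapshot('scene'); cv2.imwrite('pics/s10.png',cv2.resize(p['img'][220:360,150:350],None,fx=4,fy=4,interpolation=cv2.INTER_CUBIC))
p=snapshot('wrist'); cv2.imwrite('pics/w10.png',p['img']); np.savez('w10.npz',**{k:p[k] for k in['img','range_z','mtx','rvec','tvec']})
p=snapshot('top'); np.savez('top10.npz',**{k:p[k] for k in['img','range_z','mtx','rvec','tvec']})"
```

```text
t: 14.45
eef_pos: [0.522, 0.0799, 0.0205]
tool_rot: [-0.056, 0.721, 0.689, 0.048]
wrist_force: [-0.5, -0.3, -0.5]
finger_gap: 0.0452
t: 15.08
eef_pos: [0.5246, 0.0262, 0.169]
tool_rot: [-0.052, 0.722, 0.688, 0.051]
wrist_force: [-0.1, 0.1, 0.4]
finger_gap: 0.0498
t 15.075 pos [0.5246 0.0262 0.169 ] F [-0.14  0.12  0.42] T [-0.03  0.03 -0.02] gap 0.0498
[[0.048, 0.999, 0.001], [0.988, -0.047, 0.145], [0.145, -0.006, -0.989]] [-0.237  0.021  1.931  0.151  1.227 -0.242]
```

View pics/s10.png

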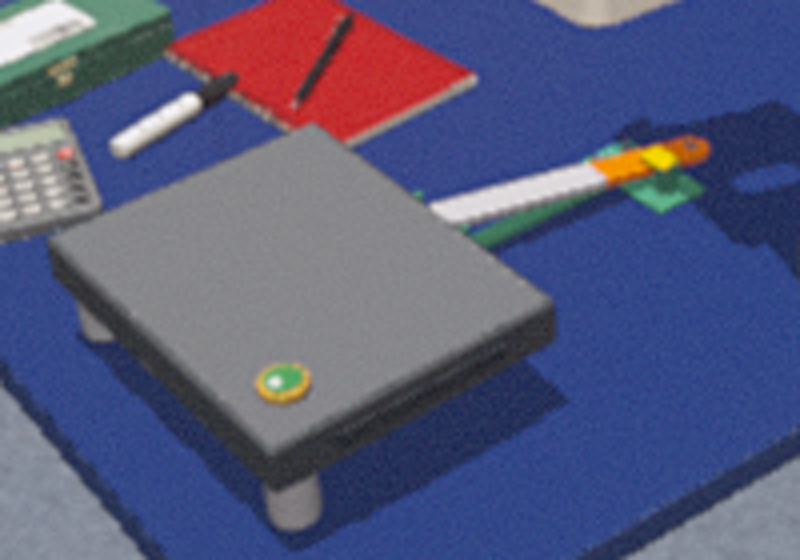

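View pics/w10.png

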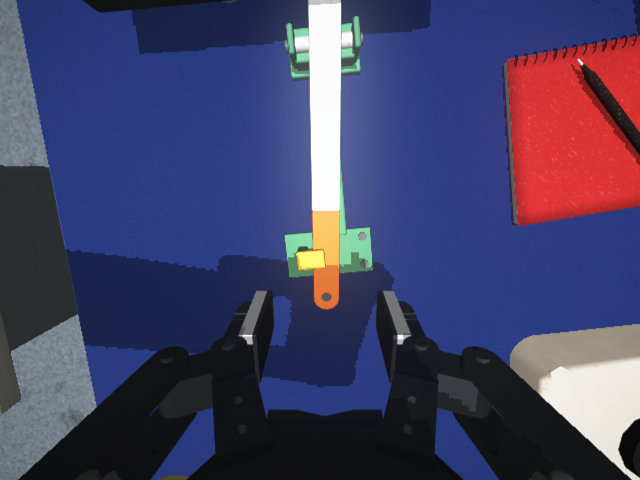

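The plate stays up, and the bar is under the yellow lip with about 11 mm of overlap (lip columns 297–325, bar edge at 313). Next, plate pose and shim pose.

```bash
python3 - <<'E'
from h import *
for f in ["top0","top10"]:
    p=dict(np.load(f+".npz")); w=cloud(p); im=p["img"]; hsv=cv2.cvtColor(im,cv2.COLOR_BGR2HSV)
    m=(w[...,2]>.06)&(w[...,2]<.1)&(w[...,0]<.63)&(w[...,1]>.19)
    q=w[m]; A=np.c_[q[:,:2],np.ones(len(q))]; co=np.linalg.lstsq(A,q[:,2],rcond=None)[0]; print(f,"plane",co)
    s=(hsv[...,1]<60)&(hsv[...,2]>120); s[:, :168]=0; s[:,262:]=0; s[:195]=0; s[320:]=0
    n,l,stt,c=cv2.connectedComponentsWithStats(s.astype(np.uint8)); i=1+np.argmax(stt[1:,4]); print(stt[i])
    mm=cv2.morphologyEx((l==i).astype(np.uint8),cv2.MORPH_CLOSE,np.ones((9,9)))
    cnt,_=cv2.findContours(mm,0,cv2.CHAIN_APPROX_NONE); c=max(cnt,key=len)[:,0]
    pts=[]
    for u in c:
        x=back(p,u,z=.08)
        for _ in range(2): x=back(p,u,z=co[0]*x[0]+co[1]*x[1]+co[2])
        pts.append(x[:2]*1000)
    r=cv2.minAreaRect(np.array(pts,np.float32)); print(r,cv2.boxPoints(r).round(1).tolist())
p=dict(np.load("top10.npz"));im=p["img"]; cv2.imwrite("pics/top10.png",cv2.resize(im[195:330,165:365],None,fx=4,fy=4,interpolation=cv2.INTER_CUBIC))
p=dict(np.load("w10.npz")); w=cloud(p)
for uv in [(315,150),(340,150),(313,205),(340,205),(315,290),(337,290)]: print(uv,w[uv[1],uv[0]].round(4))
E
```

```text
top0 plane [-0.00395136  0.03520986  0.06877253]
[ 174  205   80  102 7328]
((487.6822509765625, 319.1885681152344), (260.6727600097656, 198.30865478515625), 2.1230876445770264) [[353.79998779296875, 413.3999938964844], [361.1000061035156, 215.3000030517578], [621.5999755859375, 224.89999389648438], [614.2999877929688, 423.1000061035156]]
top10 plane [-0.00115772 -0.0144938   0.08720367]
[ 174  204   79  102 7197]
((489.8624572753906, 318.85186767578125), (260.69091796875, 198.12721252441406), 1.920678734779358) [[356.29998779296875, 413.5], [362.8999938964844, 215.5], [623.5, 224.1999969482422], [616.7999877929688, 422.20001220703125]]
(315, 150) [0.5175 0.1085 0.0309]
(340, 150) [ 0.54    0.1095 -0.001 ]
(313, 205) [0.5131 0.0615 0.0266]
(340, 205) [0.5377 0.0588 0.0096]
(315, 290) [ 0.5101 -0.022   0.0149]
(337, 290) [ 0.5314 -0.023   0.0148]
```

View pics/top10.png

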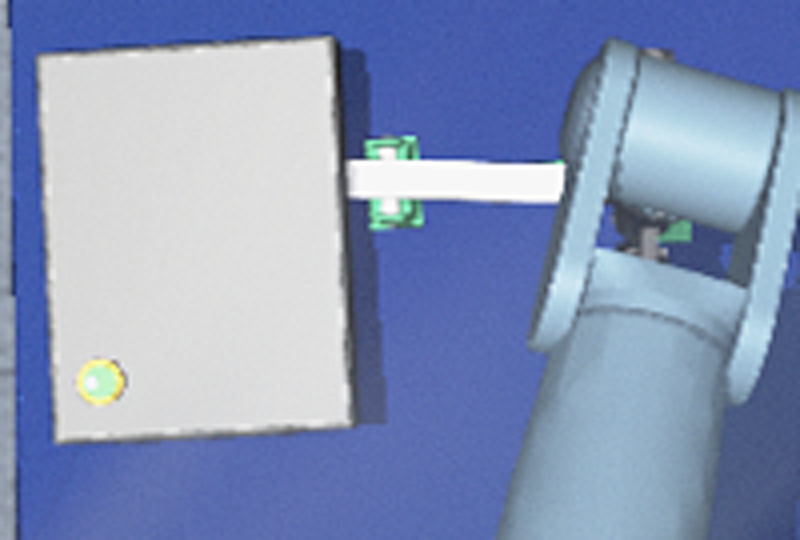

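```bash
cat >> h.py <<'E'
def plan(target,fwd,tau,tol=None):
    """fwd: xy dir of tool x; tau tilt (tool z leans forward). prints rot (deg, tool), shift (tool)"""
    s=sense(); Rc=R.from_quat(np.array(s["tool_rot"])[[1,2,3,0]]).as_matrix()
    f=np.array([fwd[0],fwd[1],0.]); f/=np.linalg.norm(f); u=np.array([0,0,1.])
    z=np.sin(tau)*f-np.cos(tau)*u; x=np.cos(tau)*f+np.sin(tau)*u; y=np.cross(z,x)
    Rt=np.c_[x,y,z]; rv=np.degrees(R.from_matrix(Rc.T@Rt).as_rotvec()); d=Rc.T@(np.array(target)-np.array(s["eef_pos"]))
    print("rot",rv.round(2),"shift",d.round(4),"rows",np.linalg.norm(rv)/10.7,np.linalg.norm(d)/.0625); return Rt
E
python3 - <<'E'
from h import *
f=np.array([-.266,.964]);t=np.radians(20)
g=np.array([.5665,-.2841,.006]); z=np.array([*(np.sin(t)*f),-np.cos(t)])
plan(g-.06*z,f,t); print(g-.06*z)
E
```

```text
rot [  3.56  11.28 -17.73] shift [-0.3409  0.0675  0.0504] rows 1.9920162766882625 5.618817187121723
[ 0.57195864 -0.30388245  0.06238156]
```

```bash
python3 -m pendant '[[[2,6,-9],[-0.06,0.012,0.0],0.05],[[3.56,11.28,-17.73],[-0.12,0.024,0.01],0.05],[[3.56,11.28,-17.73],[-0.18,0.036,0.02],0.05],[[3.56,11.28,-17.73],[-0.24,0.048,0.03],0.05],[[3.56,11.28,-17.73],[-0.3,0.06,0.042],0.05],[[3.56,11.28,-17.73],[-0.341,0.0675,0.0504],0.05],[[3.56,11.28,-17.73],[-0.341,0.0675,0.0504],0.05]]'; python3 -c "
from h import *
f=np.array([-.266,.964]);t=np.radians(20)
g=np.array([.5665,-.2841,.006]); 
s,r=st(); p=snapshot('wrist'); cv2.imwrite('pics/w11.png',p['img']);plan(g,f,t)
print([proj(p,x).round() for x in ([.5695,-.2986,.018],[.5392,-.1827,.005])])"
```

```text
t: 16.1
eef_pos: [0.571, -0.305, 0.0587]
tool_rot: [-0.141, 0.598, 0.782, 0.106]
wrist_force: [-0.2, -0.1, -1.1]
finger_gap: 0.0498
t 16.1 pos [ 0.571  -0.305   0.0587] F [-0.24 -0.14 -1.11] T [-0.16 -0.01  0.03] gap 0.0498
[[-0.246, 0.965, -0.094], [0.905, 0.263, 0.334], [0.346, -0.003, -0.938]] [-0.739  0.585  1.477  0.188  1.387 -1.068]
rot [-0.07 -0.26 -0.09] shift [0.     0.0004 0.0575] rows 0.026140355414710638 0.9206710823560462
[array([326., 279.]), array([328.,  95.])]
```

View pics/w11.png

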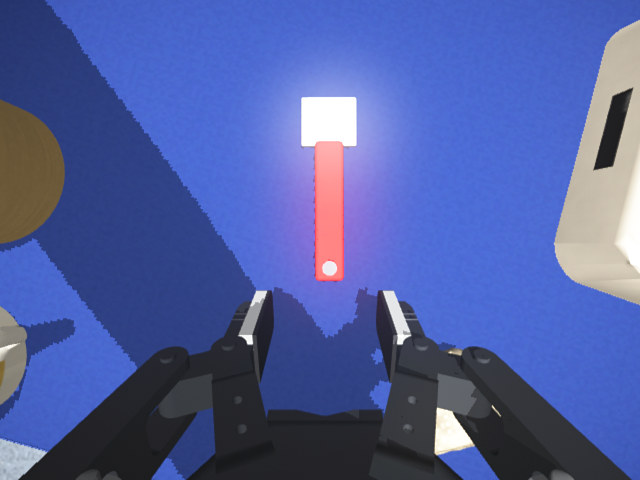

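```bash
python3 -m pendant '[[[0,0,0],[0,0.001,0.03],0.04],[[0,0,0],[0,0.001,0.05],0.04],[[0,0,0],[0,0.001,0.057],0.04],[[0,0,0],[0,0.001,0.057],0.04]]'; python3 -m pendant '[[[0,0,0],[0,0,0],0.02],[[0,0,0],[0,0,0],0.005],[[0,0,0],[0,0,0],0.005],[[0,0,0],[0,0,0],0.005]]' 50
```

```text
t: 16.65
eef_pos: [0.5687, -0.2842, 0.0097]
tool_rot: [-0.138, 0.596, 0.784, 0.105]
wrist_force: [0.4, 0.7, 0.2]
finger_gap: 0.04
t: 17.15
eef_pos: [0.5696, -0.286, 0.0113]
tool_rot: [-0.136, 0.597, 0.784, 0.105]
wrist_force: [0.5, -0.3, 6.8]
finger_gap: 0.0162
```

```bash
python3 -m pendant '[[[0,0,0],[0.005,0,-0.02],0.005],[[0,0,0],[0.02,0,-0.06],0.005],[[0,0,0],[0.02,0,-0.06],0.005]]' 80; python3 - <<'E'
from h import *
s,r=st(); tau=np.arcsin(r[2,0]); print(tau)
plan([.4571,.0851,.03],[-.035,.999],tau)
p=snapshot("wrist"); cv2.imwrite('pics/w12.png',p['img'])
E
```

```text
t: 17.52
eef_pos: [0.5713, -0.2886, 0.0777]
tool_rot: [-0.133, 0.597, 0.784, 0.105]
wrist_force: [-0.3, 0.8, -0.9]
finger_gap: 0.0155
t 17.525 pos [ 0.5713 -0.2886  0.0777] F [-0.28  0.8  -0.93] T [-0.2  -0.09 -0.01] gap 0.0155
[[-0.253, 0.964, -0.084], [0.908, 0.266, 0.324], [0.335, 0.006, -0.942]] [-0.721  0.534  1.509  0.193  1.388 -1.054]
0.34154404560811086
rot [-4.19 -0.04 12.77] shift [ 0.3521 -0.0109  0.1757] rows 1.2557967909375323 6.298711817848892
```

View pics/w12.png

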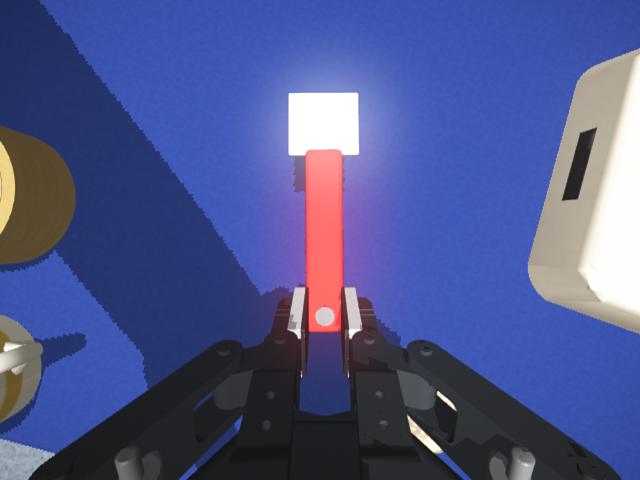

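```bash
python3 -m pendant '[[[-2.1,0,6.4],[0.055,-0.002,0.02],0.005],[[-4.19,0,12.77],[0.112,-0.0035,0.04],0.005],[[-4.19,0,12.77],[0.17,-0.005,0.06],0.005],[[-4.19,0,12.77],[0.228,-0.007,0.081],0.005],[[-4.19,0,12.77],[0.286,-0.009,0.102],0.005],[[-4.19,0,12.77],[0.344,-0.0105,0.123],0.005],[[-4.19,0,12.77],[0.367,-0.0109,0.132],0.005],[[-4.19,0,12.77],[0.36,-0.0109,0.15],0.005]]'; python3 - <<'E'
from h import *
s,r=st()
p=snapshot("wrist"); cv2.imwrite('pics/w13.png',p['img']);np.savez('w13.npz',**{k:p[k] for k in['img','range_z','mtx','rvec','tvec']})
plan([.4571,.0851,.014],[-.035,.999],.3415)
w=cloud(p)
for uv in [(325,120),(325,170),(325,220),(325,280)]: print(uv,w[uv[1],uv[0]].round(4))
E
```

```text
t: 18.58
eef_pos: [0.4538, 0.0877, 0.0547]
tool_rot: [-0.127, 0.683, 0.709, 0.118]
wrist_force: [0.9, -0.1, -1.5]
finger_gap: 0.0152
t 18.575 pos [0.4538 0.0877 0.0547] F [ 0.94 -0.06 -1.51] T [-0.3  -0.03 -0.02] gap 0.0152
[[-0.034, 0.999, -0.018], [0.94, 0.038, 0.34], [0.341, -0.006, -0.94]] [-0.245  0.079  2.145  0.383  1.057 -0.496]
rot [-0.63 -0.4  -0.09] shift [-0.0152  0.0055  0.0348] rows 0.070257727037224 0.6130269771217516
(325, 120) [0.4501 0.18   0.0467]
(325, 170) [0.4512 0.1509 0.0615]
(325, 220) [0.4521 0.1274 0.0607]
(325, 280) [0.4532 0.099  0.0606]
```

View pics/w13.png

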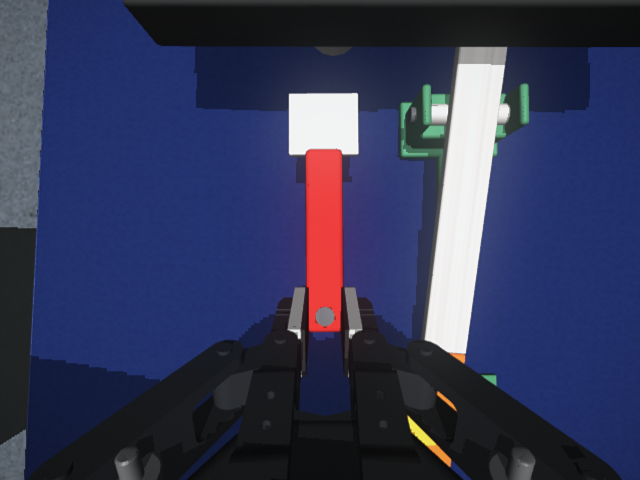

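The front foot shows just under the plate's edge at (333,48), the shim is level in the jaws, and its tongue is at (323,123).

```bash
python3 - <<'E'
from h import *
p=dict(np.load("w13.npz")); w=cloud(p)
c=p["img"][30:110,270:390]; cv2.imwrite("pics/w13z.png",cv2.resize(c,None,fx=6,fy=6,interpolation=cv2.INTER_CUBIC))
for r in range(44,60,2):
    print(r,[(u,w[r,u].round(4).tolist()) for u in (317,325,333,341,349)])
E
```

```text
44 [(317, [0.4448, 0.2149, 0.0545]), (325, [0.4488, 0.2148, 0.0549]), (333, [0.4527, 0.2156, 0.0538]), (341, [0.4567, 0.2153, 0.0545]), (349, [0.4606, 0.2153, 0.0548])]
46 [(317, [0.4431, 0.2348, 0.0192]), (325, [0.448, 0.2318, 0.0245]), (333, [0.4527, 0.2316, 0.0251]), (341, [0.4574, 0.2321, 0.0245]), (349, [0.4624, 0.2354, 0.0192])]
48 [(317, [0.4431, 0.2345, 0.0176]), (325, [0.448, 0.2323, 0.0216]), (333, [0.4528, 0.2309, 0.0243]), (341, [0.4576, 0.2331, 0.0208]), (349, [0.4625, 0.235, 0.0179])]
50 [(317, [0.4422, 0.2437, -0.0005]), (325, [0.448, 0.2326, 0.0191]), (333, [0.4528, 0.231, 0.0221]), (341, [0.4576, 0.2327, 0.0194]), (349, [0.4634, 0.2444, -0.0004])]
52 [(317, [0.4422, 0.2426, -0.001]), (325, [0.448, 0.232, 0.0179]), (333, [0.4529, 0.2315, 0.0191]), (341, [0.4577, 0.2325, 0.0177]), (349, [0.4635, 0.2433, -0.0009])]
54 [(317, [0.4423, 0.2406, 0.0002]), (325, [0.4476, 0.241, -0.0001]), (333, [0.4529, 0.2302, 0.0192]), (341, [0.4583, 0.2426, -0.0024]), (349, [0.4636, 0.2425, -0.0017])]
56 [(317, [0.4424, 0.2397, -0.0006]), (325, [0.4476, 0.2403, -0.0013]), (333, [0.453, 0.2405, -0.0013]), (341, [0.4583, 0.2408, -0.0014]), (349, [0.4636, 0.2403, -0.0002])]
58 [(317, [0.4425, 0.2378, 0.0005]), (325, [0.4477, 0.2387, -0.0008]), (333, [0.453, 0.2389, -0.0008]), (341, [0.4583, 0.2393, -0.0012]), (349, [0.4636, 0.2388, 0.0001])]
```

View pics/w13z.png

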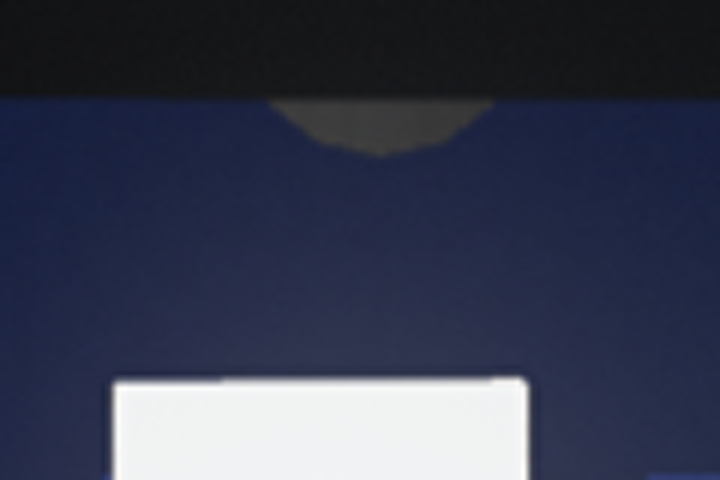

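```bash
python3 -m pendant '[[[0,0,0],[-0.007,0.0043,0.0195],0.005],[[0,0,0],[-0.0125,0.0043,0.0345],0.005],[[0,0,0],[-0.0136,0.0043,0.0375],0.005]]'; python3 -m pendant '[[[0,0,0],[-0.0003,0,0.001],0.005],[[0,0,0],[-0.0006,0,0.0018],0.005]]'
```

```text
t: 19.0
eef_pos: [0.4575, 0.0862, 0.0137]
tool_rot: [-0.128, 0.685, 0.708, 0.117]
wrist_force: [0.0, -0.5, -0.2]
finger_gap: 0.015
t: 19.25
eef_pos: [0.4594, 0.0859, 0.0137]
tool_rot: [-0.126, 0.684, 0.708, 0.118]
wrist_force: [0.9, 0.4, -0.2]
finger_gap: 0.0154
```

```bash
python3 -m pendant '[[[0,0,0],[0,0,0],0.005]]'; python3 - <<'E'
from h import *
s,r=st()
p=snapshot("wrist"); cv2.imwrite('pics/w14.png',p['img']);np.savez('w14.npz',**{k:p[k] for k in['img','range_z','mtx','rvec','tvec']})
w=cloud(p)
for uv in [(325,110),(325,120),(325,130),(325,140),(325,170),(325,220),(325,280)]: print(uv,w[uv[1],uv[0]].round(4))
for uv in [(333,47),(333,60)]: print(uv,w[uv[1],uv[0]].round(4))
E
```

```text
t: 19.38
eef_pos: [0.4593, 0.086, 0.0136]
tool_rot: [-0.126, 0.684, 0.708, 0.118]
wrist_force: [-0.5, -0.0, -0.3]
finger_gap: 0.0152
t 19.375 pos [0.4593 0.086  0.0136] F [-0.48 -0.   -0.26] T [-0.29 -0.01  0.04] gap 0.0152
[[-0.031, 0.999, -0.017], [0.94, 0.035, 0.34], [0.341, -0.005, -0.94]] [-0.246  0.182  2.133  0.405  0.972 -0.535]
(325, 110) [0.4558 0.1833 0.0063]
(325, 120) [0.4559 0.1782 0.006 ]
(325, 130) [0.4561 0.1726 0.0072]
(325, 140) [0.4563 0.1677 0.0062]
(325, 170) [0.457  0.1495 0.0193]
(325, 220) [0.4578 0.1257 0.0193]
(325, 280) [0.4588 0.0973 0.0196]
(333, 47) [4.588e-01 2.197e-01 2.000e-04]
(333, 60) [ 0.459   0.2134 -0.001 ]
```

View pics/w14.png

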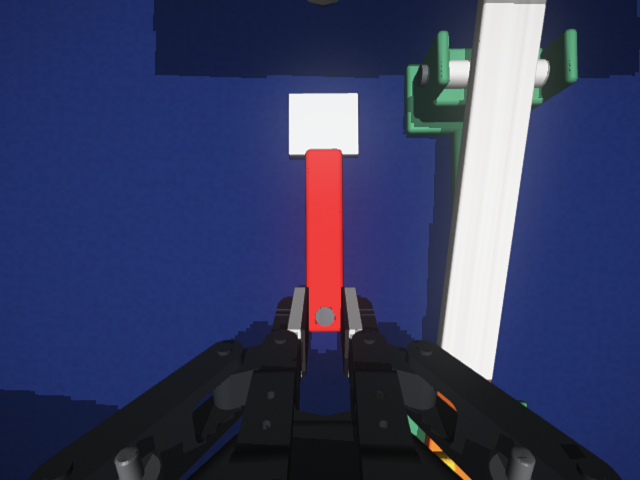

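```bash
python3 -m pendant '[[[0,0,0],[-0.0003,0,0.001],0.005],[[0,0,0],[-0.0003,0,0.001],0.005]]'; python3 -m pendant '[[[0,0,0],[-0.0003,0,0.001],0.005],[[0,0,0],[-0.0003,0,0.001],0.005]]'
```

```text
t: 19.68
eef_pos: [0.459, 0.0862, 0.0121]
tool_rot: [-0.126, 0.684, 0.708, 0.118]
wrist_force: [0.1, 0.7, -0.9]
finger_gap: 0.015
t: 19.92
eef_pos: [0.4591, 0.0862, 0.0114]
tool_rot: [-0.127, 0.684, 0.708, 0.118]
wrist_force: [-0.8, -0.9, 3.8]
finger_gap: 0.0152
```

```bash
python3 -m pendant '[[[0,0,0],[0.0094,-0.0002,0.0031],0.005],[[0,0,0],[0.0188,-0.0004,0.0065],0.005],[[0,0,0],[0.0282,-0.0006,0.0099],0.005],[[0,0,0],[0.0376,-0.0008,0.0133],0.005],[[0,0,0],[0.047,-0.0008,0.0167],0.005],[[0,0,0],[0.0545,-0.0008,0.0194],0.005],[[0,0,0],[0.0545,-0.0008,0.0194],0.005]]'; python3 - <<'E'
from h import *
s,r=st()
p=snapshot("wrist"); cv2.imwrite('pics/w15.png',p['img'])
E
```

```text
t: 20.8
eef_pos: [0.4558, 0.1448, 0.0114]
tool_rot: [-0.127, 0.684, 0.708, 0.118]
wrist_force: [0.2, 1.8, 1.4]
finger_gap: 0.015
t 20.8 pos [0.4558 0.1448 0.0114] F [0.18 1.77 1.36] T [ 0.04  0.02 -0.02] gap 0.015
[[-0.032, 0.999, -0.018], [0.939, 0.036, 0.341], [0.341, -0.006, -0.94]] [-0.12   0.188  2.131  0.432  0.932 -0.434]
```

View pics/w15.png

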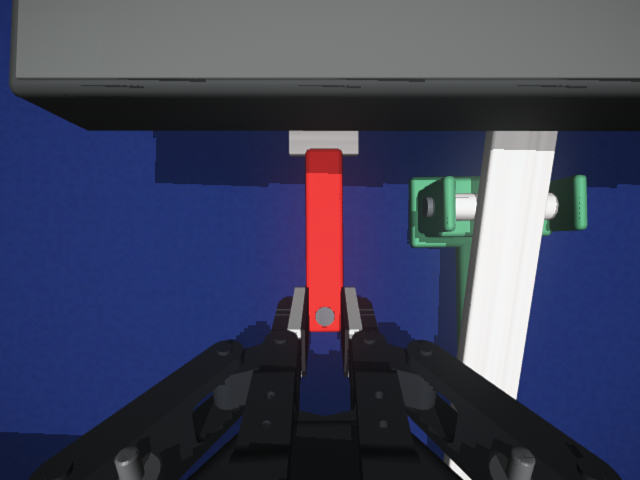

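```bash
for i in 1 2 3; do :; done; python3 -m pendant '[[[0,0,0],[0.0014,0,0.0005],0.005],[[0,0,0],[0.0028,0,0.001],0.005],[[0,0,0],[0.0042,0,0.0015],0.005],[[0,0,0],[0.0056,0,0.0020],0.005]]'; python3 -m pendant '[[[0,0,0],[0.0009,0,0.0003],0.005],[[0,0,0],[0.0019,0,0.0007],0.005],[[0,0,0],[0.0019,0,0.0007],0.005]]'
```

```text
t: 21.35
eef_pos: [0.4559, 0.15, 0.0114]
tool_rot: [-0.127, 0.685, 0.708, 0.118]
wrist_force: [-0.6, -0.5, -0.5]
finger_gap: 0.0151
t: 21.72
eef_pos: [0.4558, 0.1522, 0.0114]
tool_rot: [-0.127, 0.684, 0.708, 0.118]
wrist_force: [0.1, 1.0, -0.2]
finger_gap: 0.0148
```

```bash
python3 -m pendant '[[[0,0,0],[0.0009,0,0.0003],0.005],[[0,0,0],[0.0014,0,0.0005],0.005],[[0,0,0],[0.0014,0,0.0005],0.005]]'; python3 -m pendant '[[[0,0,0],[0.0009,0,0.0003],0.005],[[0,0,0],[0.0009,0,0.0003],0.005]]'
```

```text
t: 22.1
eef_pos: [0.4558, 0.1535, 0.0114]
tool_rot: [-0.127, 0.684, 0.708, 0.118]
wrist_force: [0.8, -0.5, -1.3]
finger_gap: 0.0151
t: 22.35
eef_pos: [0.4557, 0.1545, 0.0114]
tool_rot: [-0.127, 0.684, 0.708, 0.118]
wrist_force: [0.6, -0.3, -0.2]
finger_gap: 0.0151
```

```bash
python3 -m pendant '[[[0,0,0],[0.0009,0,0.0003],0.005],[[0,0,0],[0.0009,0,0.0003],0.005]]'; python3 -m pendant '[[[0,0,0],[0.0009,0,0.0003],0.005],[[0,0,0],[0.0009,0,0.0003],0.005]]'
```

```text
t: 22.6
eef_pos: [0.4556, 0.1555, 0.0114]
tool_rot: [-0.127, 0.684, 0.708, 0.118]
wrist_force: [-0.2, -0.9, -1.1]
finger_gap: 0.0149
t: 22.85
eef_pos: [0.4557, 0.1564, 0.0115]
tool_rot: [-0.127, 0.684, 0.708, 0.118]
wrist_force: [-0.6, 0.6, -1.0]
finger_gap: 0.0152
```

```bash
python3 -c "
from h import *
s,r=st(); p=snapshot('wrist'); w=cloud(p)
for v in range(132,172,4): print(v,p['img'][v,323],w[v,323].round(4))"
```

```text
t 22.85 pos [0.4557 0.1564 0.0115] F [-0.57  0.55 -1.01] T [-0.22 -0.09  0.03] gap 0.0152
[[-0.031, 0.999, -0.018], [0.94, 0.035, 0.34], [0.341, -0.006, -0.94]] [-0.094  0.19   2.128  0.436  0.924 -0.411]
132 [72 71 71] [0.453  0.2166 0.0821]
136 [47 46 49] [0.4531 0.2155 0.0822]
140 [32 31 34] [0.453  0.2154 0.0788]
144 [31 29 35] [0.453  0.2155 0.0744]
148 [30 28 35] [0.453  0.2153 0.071 ]
152 [29 27 34] [0.4529 0.2154 0.0659]
156 [28 27 36] [0.4529 0.2152 0.0616]
160 [28 25 34] [0.4529 0.2149 0.0568]
164 [ 41  42 183] [0.4522 0.2225 0.0179]
168 [ 41  41 182] [0.4523 0.2206 0.0178]
```

```bash
python3 -m pendant '[[[0,0,0],[0.0009,0,0.0003],0.005],[[0,0,0],[0.0009,0,0.0003],0.005]]'; python3 -m pendant '[[[0,0,0],[0.0009,0,0.0003],0.005],[[0,0,0],[0.0009,0,0.0003],0.005]]'; python3 -c "
from h import *
st()"
```

```text
t: 23.15
eef_pos: [0.4558, 0.1568, 0.0115]
tool_rot: [-0.126, 0.684, 0.708, 0.118]
wrist_force: [0.4, -4.5, -0.9]
finger_gap: 0.0149
t: 23.4
eef_pos: [0.4559, 0.1571, 0.0114]
tool_rot: [-0.125, 0.684, 0.709, 0.117]
wrist_force: [-0.7, -8.2, -1.1]
finger_gap: 0.0151
t 23.4 pos [0.4559 0.1571 0.0114] F [-0.68 -8.18 -1.08] T [-1.53  0.06  0.13] gap 0.0151
[[-0.032, 0.999, -0.017], [0.94, 0.036, 0.338], [0.338, -0.005, -0.941]] [-0.091  0.191  2.127  0.434  0.922 -0.408]
```

```bash
python3 -m pendant '[[[0,0,0],[-0.0012,0,-0.0004],0.005],[[0,0,0],[-0.0012,0,-0.0004],0.005]]'; python3 -c "
from h import *
st()"
```

```text
t: 23.65
eef_pos: [0.4558, 0.1567, 0.0115]
tool_rot: [-0.126, 0.685, 0.708, 0.118]
wrist_force: [-0.8, -4.7, -0.9]
finger_gap: 0.0151
t 23.65 pos [0.4558 0.1567 0.0115] F [-0.77 -4.67 -0.89] T [-0.81 -0.02 -0.01] gap 0.0151
[[-0.031, 0.999, -0.017], [0.94, 0.035, 0.34], [0.341, -0.006, -0.94]] [-0.093  0.191  2.128  0.436  0.923 -0.41 ]
```

```bash
python3 -m pendant '[[[0,0,0],[-0.0009,0,-0.0003],0.005],[[0,0,0],[-0.0009,0,-0.0003],0.005]]'; python3 -m pendant '[[[0,0,0],[0,0,0],0.02],[[0,0,0],[0,0,0],0.026],[[0,0,0],[0,0,0],0.034],[[0,0,0],[0,0,0],0.034]]'; python3 -c "
from h import *
st(); p=snapshot('wrist'); cv2.imwrite('pics/w16.png',p['img'])"
```

```text
t: 23.9
eef_pos: [0.4556, 0.1564, 0.0115]
tool_rot: [-0.127, 0.685, 0.708, 0.118]
wrist_force: [-0.9, 0.1, -1.0]
finger_gap: 0.0151
t: 24.4
eef_pos: [0.4557, 0.156, 0.0115]
tool_rot: [-0.127, 0.684, 0.708, 0.118]
wrist_force: [0.6, 0.4, -0.9]
finger_gap: 0.0343
t 24.4 pos [0.4557 0.156  0.0115] F [ 0.58  0.44 -0.89] T [-0.17 -0.02 -0.02] gap 0.0343
[[-0.031, 0.999, -0.018], [0.94, 0.035, 0.34], [0.341, -0.006, -0.94]] [-0.094  0.19   2.128  0.436  0.924 -0.412]
```

View pics/w16.png

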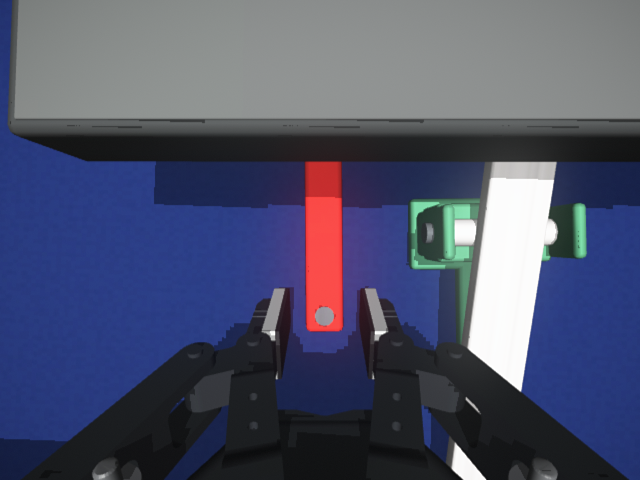

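```bash
python3 -m pendant '[[[0,0,0],[0,0,-0.03],0.036],[[0,0,0],[0,0,-0.08],0.045],[[0,0,0],[0,0,-0.12],0.05]]'; python3 -c "
from h import *
st(); plan([.5235,.075,.10],[.046,.999],.14)"
```

```text
t: 24.82
eef_pos: [0.458, 0.1146, 0.126]
tool_rot: [-0.126, 0.684, 0.708, 0.118]
wrist_force: [0.1, -0.4, -0.4]
finger_gap: 0.0499
t 24.825 pos [0.458  0.1146 0.126 ] F [ 0.08 -0.4  -0.4 ] T [-0.13 -0.04  0.  ] gap 0.0499
[[-0.031, 0.999, -0.017], [0.94, 0.035, 0.34], [0.341, -0.005, -0.94]] [-0.185 -0.048  2.113  0.366  1.185 -0.376]
rot [ -1.41 -11.87   4.44] shift [-0.0481  0.0642  0.0098] rows 1.1918752760014801 1.2930815032514469
```

```bash
python3 -m pendant '[[[-0.7,-6,2.2],[-0.024,0.032,0.005],0.05],[[-1.4,-11.9,4.4],[-0.048,0.064,0.01],0.05],[[-1.4,-11.9,4.4],[-0.048,0.064,0.01],0.05]]'; python3 - <<'E'
from h import *
s,r=st(); p=snapshot('wrist'); cv2.imwrite('pics/w17.png',p['img']); w=cloud(p); np.savez('w17.npz',**{k:p[k] for k in['img','range_z','mtx','rvec','tvec']})
hsv=cv2.cvtColor(p['img'],cv2.COLOR_BGR2HSV)
m=(hsv[...,1]<60)&(hsv[...,2]>150); C=[]
for v in range(60,240,15):
    c=np.where(m[v,250:420])[0]+250
    if len(c)<5: continue
    d=np.nanmedian(p['range_z'][v,(c[0]+c[-1])//2-3:(c[0]+c[-1])//2+4]); a,b=back(p,(c[0]-.5,v),d=d),back(p,(c[-1]+.5,v),d=d); C.append((a+b)/2); print(v,c[0],c[-1],((a+b)/2).round(4),np.linalg.norm(b-a).round(4))
C=np.array(C); print(np.polyfit(C[:,1],C[:,0],1),np.polyfit(C[:,1],C[:,2],1))
E
```

```text
t: 25.2
eef_pos: [0.524, 0.0757, 0.0978]
tool_rot: [-0.049, 0.721, 0.689, 0.05]
wrist_force: [-1.2, -0.4, 0.2]
finger_gap: 0.0501
t 25.2 pos [0.524  0.0757 0.0978] F [-1.16 -0.39  0.2 ] T [-0.07  0.01  0.  ] gap 0.0501
[[0.045, 0.999, 0.005], [0.989, -0.045, 0.139], [0.139, -0.001, -0.99]] [-0.14   0.123  1.969  0.159  1.07  -0.172]
60 304 347 [0.5298 0.201  0.0447] 0.0253
75 288 374 [0.5327 0.1933 0.043 ] 0.0508
90 275 365 [0.5259 0.1855 0.0427] 0.0536
105 289 367 [0.5303 0.1772 0.0413] 0.0473
120 285 346 [0.5224 0.1691 0.0405] 0.0375
135 306 346 [0.5283 0.1602 0.0387] 0.0253
150 306 346 [0.528  0.1513 0.0378] 0.0256
165 306 345 [0.5272 0.1422 0.0363] 0.0253
180 306 345 [0.5268 0.1328 0.0354] 0.0257
195 307 345 [0.5267 0.1232 0.0343] 0.0254
210 307 345 [0.5263 0.1132 0.0325] 0.0258
225 307 345 [0.5258 0.1029 0.0312] 0.0262
[0.0377448  0.52169788] [0.13527511 0.01732029]
```

View pics/w17.png

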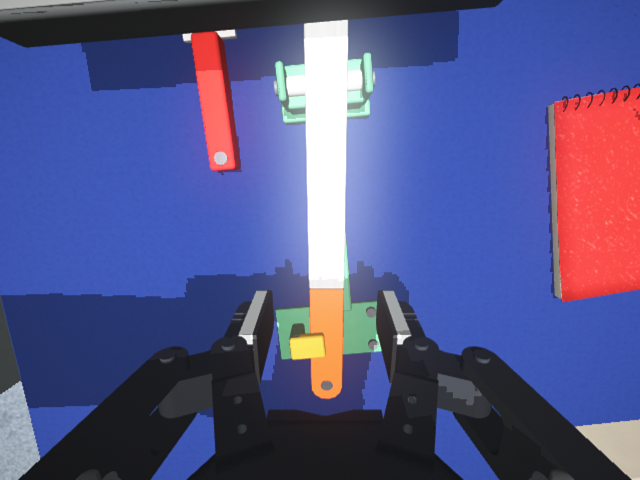

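```bash
python3 -m pendant '[[[0,0,0],[-0.0059,0.0007,0.03],0.045],[[0,0,0],[-0.0059,0.0007,0.055],0.04],[[0,0,0],[-0.0059,0.0007,0.07],0.038],[[0,0,0],[-0.0059,0.0007,0.0762],0.038],[[0,0,0],[-0.0059,0.0007,0.0762],0.034]]'; python3 -m pendant '[[[0,0,0],[0,0,0],0.028],[[0,0,0],[0,0,0],0.024],[[0,0,0],[0,0,0],0.01],[[0,0,0],[0,0,0],0.01],[[0,0,0],[0,0,0],0.01]]' 115; python3 -c "
from h import *
s,r=st(); p=snapshot('wrist'); cv2.imwrite('pics/w18.png',p['img'])"
```

```text
t: 25.88
eef_pos: [0.524, 0.0805, 0.0221]
tool_rot: [-0.049, 0.721, 0.689, 0.05]
wrist_force: [-0.5, -0.9, 0.0]
finger_gap: 0.0339
t: 26.5
eef_pos: [0.5254, 0.0802, 0.0234]
tool_rot: [-0.047, 0.721, 0.689, 0.051]
wrist_force: [-0.0, -0.8, 5.4]
finger_gap: 0.0203
t 26.5 pos [0.5254 0.0802 0.0234] F [-0.01 -0.81  5.43] T [0.03 0.01 0.05] gap 0.0203
[[0.044, 0.999, 0.008], [0.989, -0.045, 0.139], [0.139, 0.002, -0.99]] [-0.13   0.259  1.98   0.175  0.921 -0.193]
```

View pics/w18.png

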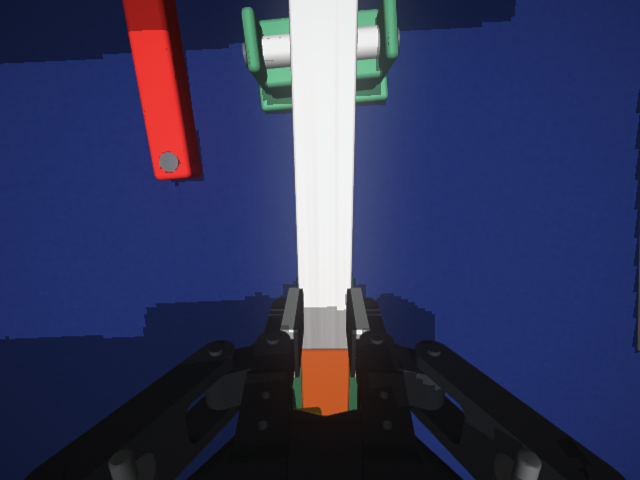

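```bash
python3 -m pendant '[[[0,0.3,0],[-0.0001,0,0.001],0.01],[[0,0.6,0],[-0.0003,0,0.002],0.01],[[0,0.8,0],[-0.0004,0,0.0028],0.01],[[0,0.8,0],[-0.0004,0,0.0028],0.01]]' 115; python3 -c "
from h import *
s,r=st(); p=snapshot('wrist'); w=cloud(p)
q=np.concatenate([w[rr,312:338] for rr in range(5,300,5)]); q=q[(q[:,2]>.02)]; print(np.polyfit(q[:,1],q[:,2],1))"
```

```text
t: 27.05
eef_pos: [0.5261, 0.0804, 0.0216]
tool_rot: [-0.052, 0.72, 0.689, 0.057]
wrist_force: [-1.1, 0.1, 11.8]
finger_gap: 0.0205
t 27.05 pos [0.5261 0.0804 0.0216] F [-1.07  0.14 11.77] T [0.36 0.28 0.27] gap 0.0205
[[0.043, 0.999, 0.01], [0.987, -0.044, 0.153], [0.153, 0.003, -0.988]] [-0.137  0.263  1.98   0.194  0.919 -0.212]
[0.14973091 0.01444222]
```

```bash
python3 -m pendant '[[[0,0,-0.85],[0,0.0025,0],0.01],[[0,0,-1.7],[0,0.005,0],0.01],[[0,0,-2.5],[0,0.0075,0],0.01],[[0,0,-3.4],[0,0.01,0],0.01],[[0,0,-4.2],[0,0.0125,0],0.01],[[0,0,-5],[0,0.0145,0],0.01],[[0,0,-5],[0,0.0145,0],0.01]]' 115; python3 -c "
from h import *
s,r=st(); p=snapshot('scene'); cv2.imwrite('pics/s19.png',cv2.resize(p['img'][220:300,250:350],None,fx=7,fy=7,interpolation=cv2.INTER_CUBIC));p=snapshot('wrist'); w=cloud(p)
q=np.concatenate([w[rr,312:338] for rr in range(5,300,5)]); q=q[(q[:,2]>.02)]; print(np.polyfit(q[:,1],q[:,2],1))"
```

```text
t: 27.98
eef_pos: [0.5379, 0.08, 0.0211]
tool_rot: [-0.052, 0.689, 0.72, 0.057]
wrist_force: [-10.4, -1.9, 17.7]
finger_gap: 0.0203
t 27.975 pos [0.5379 0.08   0.0211] F [-10.39  -1.91  17.72] T [0.21 1.78 0.33] gap 0.0203
[[-0.044, 0.999, 0.003], [0.987, 0.043, 0.154], [0.153, 0.009, -0.988]] [-0.135  0.291  1.946  0.191  0.932 -0.295]
[0.15387598 0.01363933]
```

View pics/s19.png

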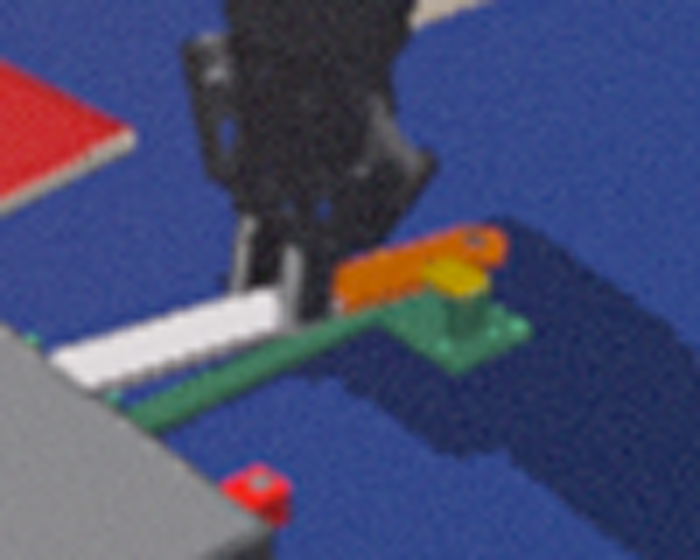

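```bash
python3 -m pendant '[[[0,-0.77,0],[0.0002,0,-0.0015],0.01],[[0,-1.5,0],[0.0003,0,-0.003],0.01],[[0,-2.3,0],[0.0004,0,-0.0045],0.01],[[0,-3.1,0],[0.0005,0,-0.006],0.01],[[0,-3.8,0],[0.0006,0,-0.0075],0.01],[[0,-4.6,0],[0.0007,0,-0.009],0.01],[[0,-5.4,0],[0.0008,0,-0.0105],0.01],[[0,-6.2,0],[0.0008,0,-0.012],0.01]]' 115; python3 -c "
from h import *
s,r=st(); p=snapshot('wrist'); w=cloud(p);  cv2.imwrite('pics/w20.png',p['img'])
q=np.concatenate([w[rr,312:338] for rr in range(5,300,5)]); q=q[(q[:,2]>.02)]; print(np.polyfit(q[:,1],q[:,2],1))"
```

```text
t: 29.08
eef_pos: [0.5378, 0.0789, 0.0308]
tool_rot: [-0.012, 0.692, 0.721, 0.02]
wrist_force: [-0.2, -0.2, -0.6]
finger_gap: 0.0203
t 29.075 pos [0.5378 0.0789 0.0308] F [-0.19 -0.15 -0.61] T [0.24 0.26 0.13] gap 0.0203
[[-0.041, 0.999, 0.01], [0.998, 0.041, 0.045], [0.045, 0.012, -0.999]] [-0.085  0.269  1.943  0.057  0.924 -0.161]
[0.07029776 0.02992764]
```

View pics/w20.png

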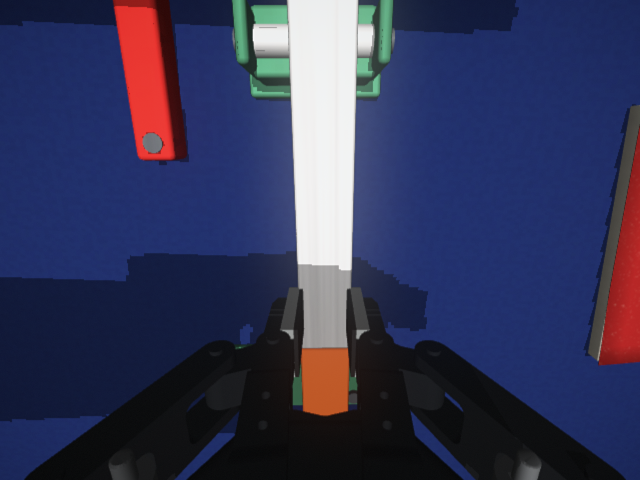

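```bash
python3 -m pendant '[[[0,-1,0],[0.0001,0,-0.002],0.01],[[0,-2,0],[0.0001,0,-0.004],0.01],[[0,-3.6,0],[0.0001,0,-0.007],0.01],[[0,-5.6,0],[0.0003,0,-0.011],0.01],[[0,-7.7,0],[0.0007,0,-0.015],0.01],[[0,-9.7,0],[0.001,0,-0.019],0.01],[[0,-11.8,0],[0.0015,0,-0.023],0.01],[[0,-13.2,0],[0.0020,0,-0.0258],0.01]]' 115; python3 -c "
from h import *
s,r=st(); p=snapshot('wrist'); w=cloud(p)
q=np.concatenate([w[rr,312:338] for rr in range(5,300,5)]); q=q[(q[:,2]>.02)]; print(np.polyfit(q[:,1],q[:,2],1))
p=snapshot('scene'); cv2.imwrite('pics/s21.png',cv2.resize(p['img'][220:360,150:350],None,fx=4,fy=4,interpolation=cv2.INTER_CUBIC))
p=snapshot('top'); w=cloud(p); m=(w[...,2]>.06)&(w[...,2]<.1)&(w[...,0]<.63)&(w[...,1]>.22); q=w[m]; A=np.c_[q[:,:2],np.ones(len(q))]; print(np.linalg.lstsq(A,q[:,2],rcond=None)[0],np.median(q,0))"
```

```text
t: 30.12
eef_pos: [0.5381, 0.08, 0.0572]
tool_rot: [0.072, 0.69, 0.718, -0.06]
wrist_force: [-1.0, 1.4, -1.8]
finger_gap: 0.0205
t 30.125 pos [0.5381 0.08   0.0572] F [-0.98  1.45 -1.83] T [0.65 0.15 0.11] gap 0.0205
[[-0.038, 0.999, 0.021], [0.982, 0.041, -0.185], [-0.185, 0.013, -0.983]] [ 0.027  0.246  1.92  -0.226  0.972  0.114]
[-0.15961464  0.07440739]
[-0.00235463 -0.00061504  0.08214862] [0.49058323 0.32035629 0.08080263]
```

View pics/s21.png

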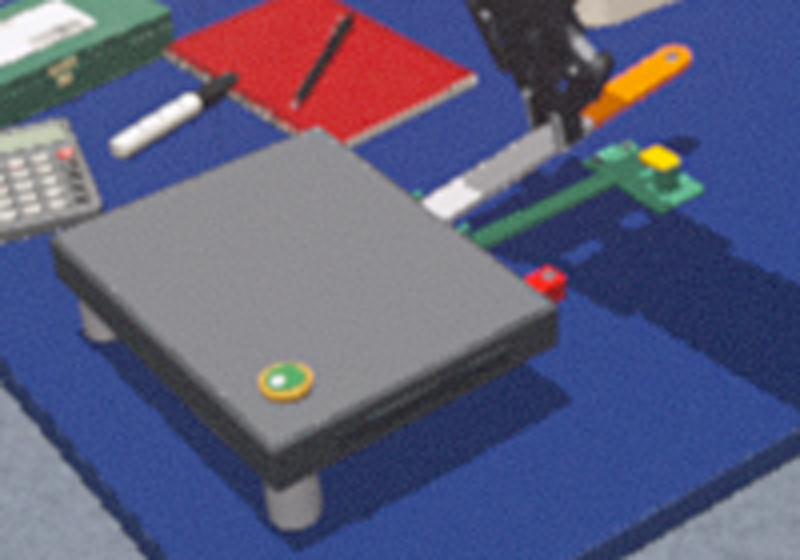

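```bash
python3 -m pendant '[[[0,0,0],[-0.01,0,0],0.01],[[0,0,0],[-0.03,0,0],0.01],[[0,0,0],[-0.055,0,0],0.01],[[0,0,0],[-0.08,0,0],0.01],[[0,0,0],[-0.1,0,-0.01],0.01],[[0,0,0],[-0.12,0,-0.04],0.01],[[0,0,0],[-0.12,0,-0.06],0.01]]'; python3 -c "
from h import *
s,r=st(); plan([.425,-.19,.06],[-.04,.999],0.02)"
```

```text
t: 31.15
eef_pos: [0.5416, -0.0298, 0.1393]
tool_rot: [0.072, 0.691, 0.717, -0.06]
wrist_force: [-0.1, 0.7, -3.6]
finger_gap: 0.0205
t 31.15 pos [ 0.5416 -0.0298  0.1393] F [-0.07  0.73 -3.55] T [ 0.12 -0.01  0.01] gap 0.0205
[[-0.035, 0.999, 0.021], [0.982, 0.038, -0.185], [-0.186, 0.014, -0.982]] [-0.179  0.092  1.92  -0.203  1.085 -0.125]
rot [ 0.77 11.86 -0.16] shift [-0.1385 -0.1237  0.1052] rows 1.1108353220988036 3.414529930474348
```

```bash
python3 -m pendant '[[[0.4,5,0],[-0.04,-0.036,0.02],0.01],[[0.77,9.2,-0.1],[-0.08,-0.072,0.05],0.01],[[0.77,9.2,-0.1],[-0.12,-0.108,0.085],0.01],[[0.77,9.2,-0.1],[-0.1385,-0.1237,0.1052],0.01],[[0.77,9.2,-0.1],[-0.134,-0.1237,0.130],0.01],[[0.77,9.2,-0.1],[-0.1314,-0.1237,0.143],0.01],[[0.77,9.2,-0.1],[-0.1314,-0.1237,0.143],0.01]]'; python3 -c "
from h import *
s,r=st(); p=snapshot('wrist'); w=cloud(p); cv2.imwrite('pics/w22.png',p['img'])
q=np.concatenate([w[rr,312:338] for rr in range(5,300,5)]); print(np.nanpercentile(q[:,2],[5,50,95])); q=q[(q[:,2]>.01)]; print(np.polyfit(q[:,1],q[:,2],1))"
```

```text
t: 32.02
eef_pos: [0.4246, -0.1873, 0.0192]
tool_rot: [0.007, 0.692, 0.722, -0.009]
wrist_force: [-0.2, 0.2, -3.9]
finger_gap: 0.0204
t 32.025 pos [ 0.4246 -0.1873  0.0192] F [-0.22  0.23 -3.87] T [-0.07  0.01 -0.03] gap 0.0204
[[-0.042, 0.999, -0.002], [0.999, 0.041, -0.024], [-0.024, -0.003, -1.0]] [-0.649  0.132  2.137 -0.027  0.86  -0.673]
[0.01812824 0.02058198 0.02339133]
[-0.04525554  0.01535883]
```

View pics/w22.png

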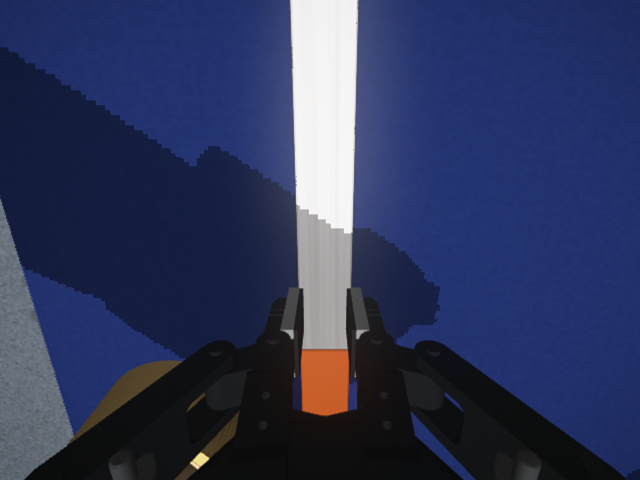

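```bash
python3 -m pendant '[[[0,2.6,0],[0.0,0,0.006],0.01],[[0,2.6,0],[0.0003,0,0.012],0.01],[[0,2.6,0],[0.0003,0,0.0142],0.01],[[0,2.6,0],[0.0003,0,0.0142],0.01]]';python3 -m pendant '[[[0,0,0],[0,0,0.001],0.01],[[0,0,0],[0,0,0.0015],0.01],[[0,0,0],[0,0,0.0015],0.01]]'
```

```text
t: 32.58
eef_pos: [0.4255, -0.1875, 0.0059]
tool_rot: [-0.008, 0.692, 0.722, 0.007]
wrist_force: [0.3, 0.3, -4.5]
finger_gap: 0.0203
t: 32.95
eef_pos: [0.4256, -0.1877, 0.0045]
tool_rot: [-0.008, 0.692, 0.722, 0.007]
wrist_force: [-0.3, 1.1, -5.0]
finger_gap: 0.0204
```

```bash
python3 -m pendant '[[[0,0,0],[0,0,0.001],0.01],[[0,0,0],[0,0,0.001],0.01]]';python3 -m pendant '[[[0,0,0],[0,0,0.001],0.01],[[0,0,0],[0,0,0.001],0.01]]'
```

```text
t: 33.2
eef_pos: [0.4255, -0.1877, 0.0034]
tool_rot: [-0.008, 0.692, 0.722, 0.007]
wrist_force: [0.2, 0.1, -5.0]
finger_gap: 0.0205
t: 33.45
eef_pos: [0.4256, -0.1877, 0.0029]
tool_rot: [-0.008, 0.692, 0.722, 0.007]
wrist_force: [-2.9, 1.4, 4.6]
finger_gap: 0.0203
```

```bash
python3 -m pendant '[[[0,0,0],[0,0,-0.0003],0.026],[[0,0,0],[0,0,-0.0008],0.036],[[0,0,0],[0,0,-0.001],0.045],[[0,0,0],[0,0,-0.02],0.05],[[0,0,0],[0,0,-0.08],0.05],[[0,0,0],[0,0,-0.14],0.05],[[0,0,0],[0,0,-0.18],0.05],[[0,0,0],[0,0,-0.18],0.05]]'; python3 -c "
from h import *
s,r=st(); p=snapshot('wrist'); cv2.imwrite('pics/w23.png',p['img'])
p=snapshot('top'); cv2.imwrite('pics/top23.png',p['img']); w=cloud(p); m=(w[...,2]>.06)&(w[...,2]<.1)&(w[...,0]<.63)&(w[...,1]>.22); q=w[m]; A=np.c_[q[:,:2],np.ones(len(q))]; print(np.linalg.lstsq(A,q[:,2],rcond=None)[0],np.median(q,0))
p=snapshot('scene'); cv2.imwrite('pics/s23.png',cv2.resize(p['img'][220:360,150:350],None,fx=4,fy=4,interpolation=cv2.INTER_CUBIC))"
```

```text
t: 34.45
eef_pos: [0.428, -0.193, 0.1865]
tool_rot: [-0.003, 0.692, 0.722, 0.007]
wrist_force: [0.6, 0.3, 0.1]
finger_gap: 0.05
t 34.45 pos [ 0.428  -0.193   0.1865] F [0.58 0.25 0.13] T [-0.01  0.04  0.  ] gap 0.05
[[-0.041, 0.999, 0.005], [0.999, 0.041, 0.015], [0.015, 0.006, -1.0]] [-0.674 -0.143  2.046  0.016  1.244 -0.721]
[-0.00279995 -0.000906    0.08248383] [0.49076859 0.31750487 0.08082345]
```

View pics/w23.png

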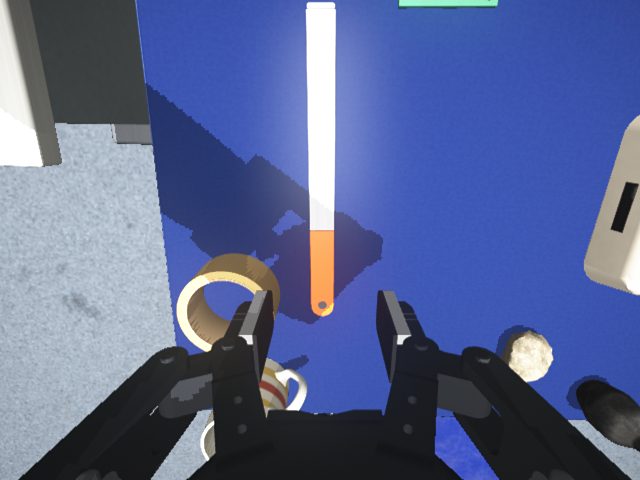

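View pics/top23.png

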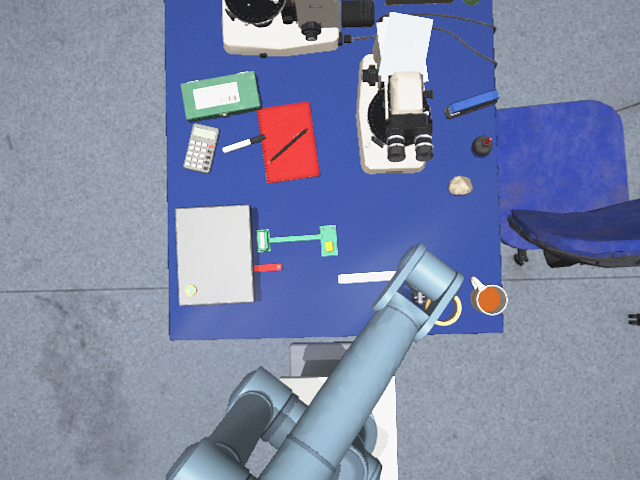

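View pics/s23.png

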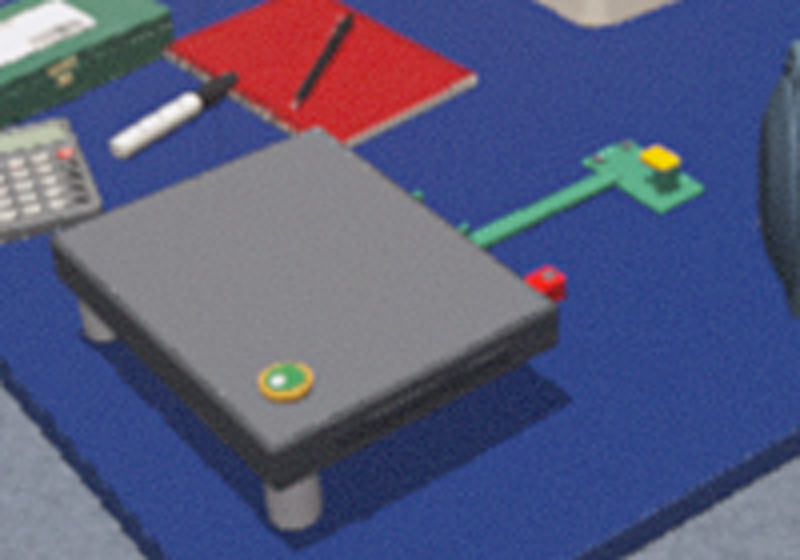

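The plate reads level and the bubble is centred. The bar lies clear on the bench and the bystanders haven't moved. One last look at whether the step still meets the foot.

```bash
python3 -c "
from h import *
plan([.456,0.0,.10],[-.03,.999],.2)"
```

```text
rot [-0.22 10.2   0.63] shift [0.1876 0.0389 0.0851] rows 0.9554664802891482 3.35379345922992
```

```bash
python3 -m pendant '[[[0,5,0.3],[0.06,0.01,0.02],0.05],[[-0.2,10.2,0.6],[0.12,0.025,0.05],0.05],[[-0.2,10.2,0.6],[0.17,0.036,0.08],0.05],[[-0.2,10.2,0.6],[0.1876,0.039,0.0851],0.05],[[-0.2,10.2,0.6],[0.1876,0.039,0.0851],0.05]]'; python3 - <<'E'
from h import *
st(); p=snapshot("wrist"); cv2.imwrite("pics/w24.png",p["img"]); w=cloud(p)
a=proj(p,[.4527,.231,.015]); print(a); u,v=a.astype(int)
c=p["img"][max(0,v-40):v+40,u-60:u+60]; cv2.imwrite("pics/w24z.png",cv2.resize(c,None,fx=6,fy=6,interpolation=cv2.INTER_CUBIC))
for r in range(v-12,v+24,2): print(r,p["img"][r,u],w[r,u].round(4),w[r,u-12].round(4))
E
```

```text
t: 35.22
eef_pos: [0.4549, 0.0012, 0.0986]
tool_rot: [-0.073, 0.692, 0.715, 0.068]
wrist_force: [-0.1, -0.3, 0.3]
finger_gap: 0.0502
t 35.225 pos [0.4549 0.0012 0.0986] F [-0.14 -0.35  0.34] T [-0.06 -0.02  0.05] gap 0.0502
[[-0.032, 0.999, -0.01], [0.979, 0.033, 0.199], [0.199, -0.004, -0.98]] [-0.355 -0.025  2.127  0.204  1.128 -0.484]
[333.84997495 -83.03563233]
-95 [124  67  53] [ 4.648e-01 -1.041e-01 -4.000e-04] [ 0.4548 -0.1055 -0.0021]
-93 [124  67  53] [ 4.648e-01 -1.055e-01  3.000e-04] [ 0.4549 -0.1069 -0.0014]
-91 [124  66  52] [ 0.4649 -0.1078 -0.0005] [ 0.4549 -0.1084 -0.001 ]
-89 [124  67  52] [ 4.650e-01 -1.094e-01 -2.000e-04] [ 4.550e-01 -1.097e-01 -1.000e-04]
-87 [125  67  52] [ 0.465  -0.1114 -0.0006] [ 0.4551 -0.1124 -0.0015]
-85 [122  64  49] [ 0.4651 -0.1134 -0.0008] [ 4.551e-01 -1.134e-01 -4.000e-04]
-83 [122  64  50] [ 0.4651 -0.1143  0.0005] [ 0.4552 -0.1154 -0.0006]
-81 [122  65  49] [ 4.652e-01 -1.165e-01 -2.000e-04] [ 0.4552 -0.1172 -0.0007]
-79 [121  63  49] [ 4.653e-01 -1.183e-01 -2.000e-04] [ 4.553e-01 -1.187e-01 -2.000e-04]
-77 [123  65  50] [ 0.4654 -0.1206 -0.0009] [ 4.553e-01 -1.203e-01  1.000e-04]
-75 [121  65  49] [ 0.4654 -0.1224 -0.0009] [ 0.4554 -0.1226 -0.0007]
-73 [120  62  47] [ 0.4656 -0.125  -0.002 ] [ 4.554e-01 -1.242e-01 -3.000e-04]
-71 [120  62  48] [ 0.4656 -0.126  -0.0007] [ 0.4555 -0.1263 -0.0007]
-69 [121  62  48] [ 0.4656 -0.1269  0.0005] [ 0.4556 -0.1281 -0.0006]
-67 [117  61  46] [ 0.4657 -0.1301 -0.0014] [ 4.556e-01 -1.296e-01 -2.000e-04]
-65 [44 38 37] [ 0.457  -0.0037  0.1744] [ 0.4539 -0.0045  0.1734]
-63 [43 37 36] [ 0.4571 -0.0055  0.1727] [ 0.4539 -0.0057  0.1726]
-61 [42 37 36] [ 0.4571 -0.0053  0.1738] [ 0.4539 -0.0046  0.1749]
```

View pics/w24z.png

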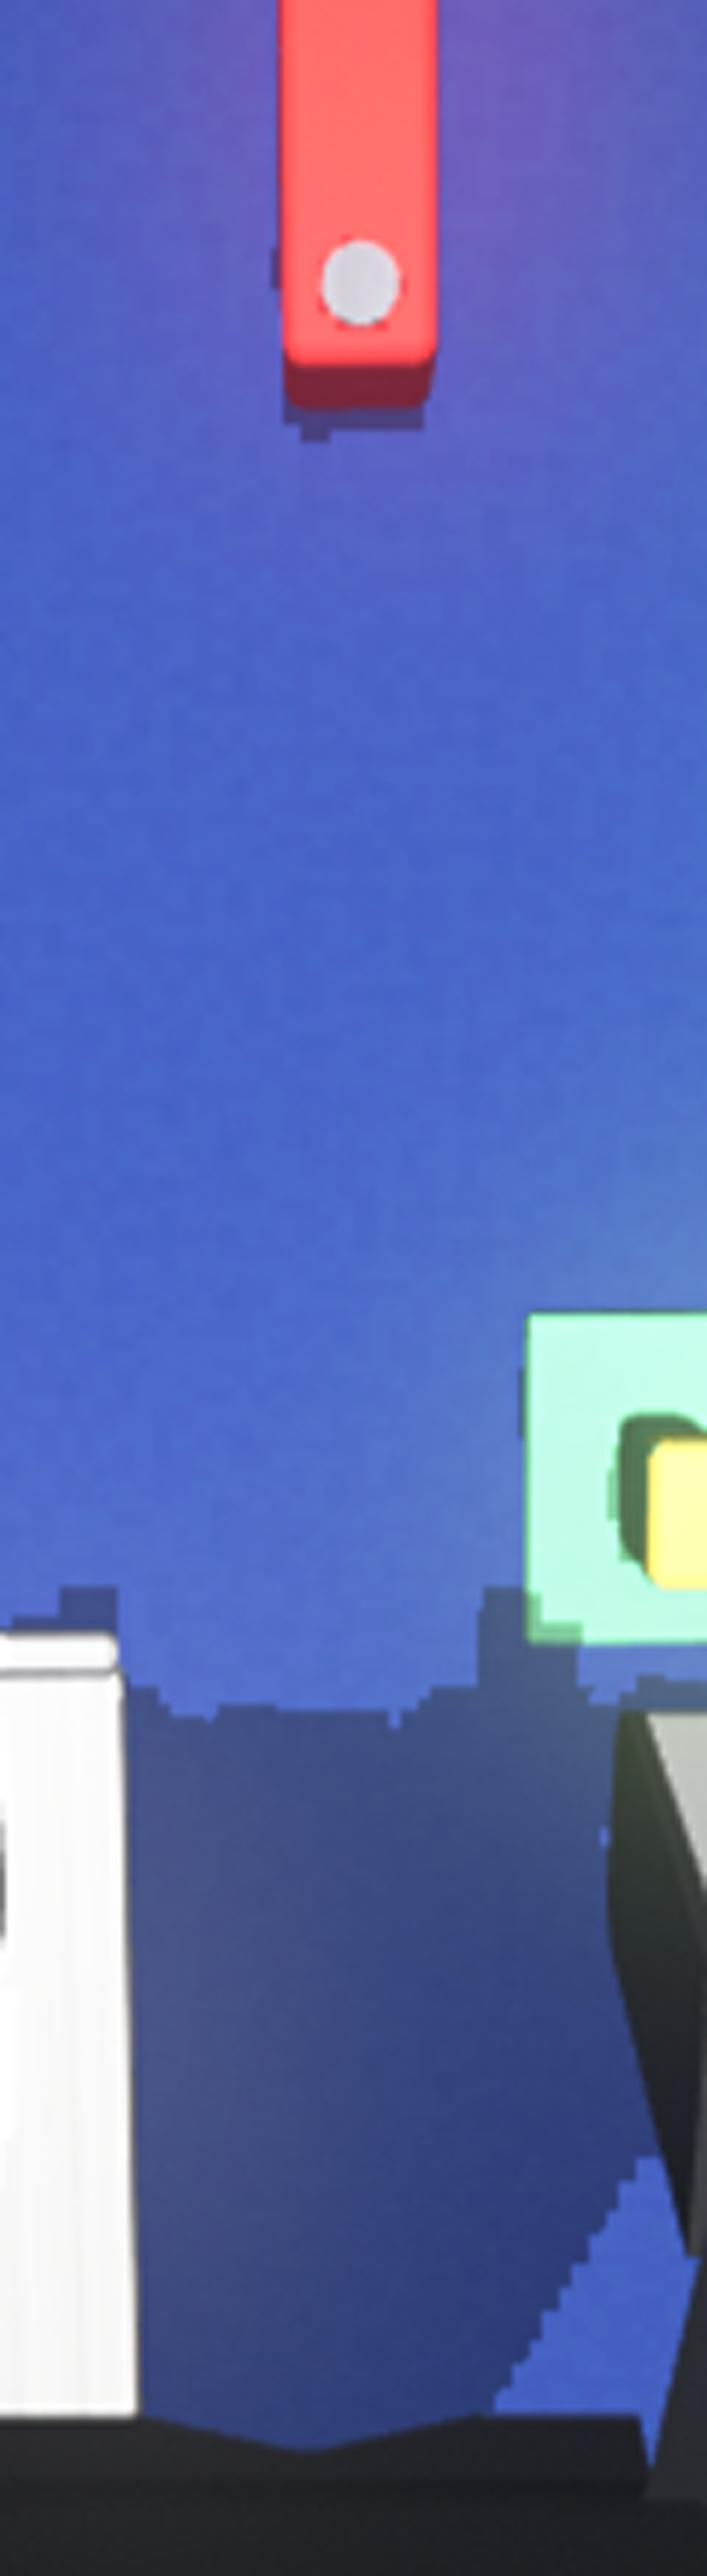

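```bash
python3 -c "
from h import *
plan([.456,0.04,.08],[-.03,.999],.7)"
```

```text
rot [-0.14 28.68  0.05] shift [0.0353 0.0015 0.0272] rows 2.6803927174017566 0.7135596813833931
```

```bash
python3 -m pendant '[[[0,9.6,0],[0.012,0,0.009],0.05],[[0,19.2,0],[0.024,0,0.018],0.05],[[0,28.7,0],[0.0353,0.0015,0.027],0.05],[[0,28.7,0],[0.0353,0.0015,0.027],0.05]]'; python3 - <<'E'
from h import *
st(); p=snapshot("wrist"); cv2.imwrite("pics/w25.png",p["img"]); w=cloud(p)
a=proj(p,[.4527,.231,.015]); print(a); u,v=a.astype(int)
c=p["img"][max(0,v-40):v+40,u-60:u+60]; cv2.imwrite("pics/w25z.png",cv2.resize(c,None,fx=6,fy=6,interpolation=cv2.INTER_CUBIC))
for r in range(max(0,v-12),v+16,2): print(r,p["img"][r,u],w[r,u].round(4),w[r,u-12].round(4))
E
```

```text
t: 35.78
eef_pos: [0.4565, 0.0377, 0.0801]
tool_rot: [-0.246, 0.656, 0.673, 0.238]
wrist_force: [0.1, 0.3, 0.5]
finger_gap: 0.0499
t 35.775 pos [0.4565 0.0377 0.0801] F [0.06 0.32 0.47] T [-0.31  0.01 -0.01] gap 0.0499
[[-0.019, 1.0, -0.019], [0.765, 0.027, 0.644], [0.644, -0.002, -0.765]] [-0.504  0.163  2.097  0.607  1.334 -0.815]
[326.48812191  94.17232612]
82 [137 135 143] [0.4522 0.2316 0.028 ] [0.4418 0.2348 0.0246]
84 [137 137 144] [0.4522 0.2305 0.0269] [0.4417 0.2346 0.0227]
86 [136 136 145] [0.4522 0.2306 0.0246] [0.4416 0.2352 0.0198]
88 [136 136 146] [0.4522 0.231  0.022 ] [0.4416 0.2347 0.0181]
90 [136 135 145] [0.4523 0.2305 0.0203] [0.4415 0.2351 0.0154]
92 [138 137 145] [0.4523 0.2302 0.0183] [0.4414 0.2349 0.0132]
94 [ 90  89 194] [0.4523 0.2299 0.0164] [0.4409 0.242  0.0036]
96 [ 69  70 242] [nan nan nan] [0.441  0.2388 0.0044]
98 [ 69  69 241] [0.4524 0.2245 0.0173] [0.4411 0.2364 0.0045]
100 [ 70  70 241] [0.4525 0.2226 0.017 ] [0.4413 0.2334 0.0052]
102 [ 70  70 241] [0.4525 0.22   0.0174] [0.4413 0.232  0.0042]
104 [ 69  70 241] [0.4526 0.2178 0.0174] [0.4413 0.2307 0.0031]
106 [ 69  70 241] [0.4526 0.2164 0.0165] [0.4413 0.2294 0.0019]
108 [ 71  70 241] [0.4527 0.2128 0.0181] [ 4.413e-01  2.290e-01 -1.000e-04]
```

View pics/w25z.png

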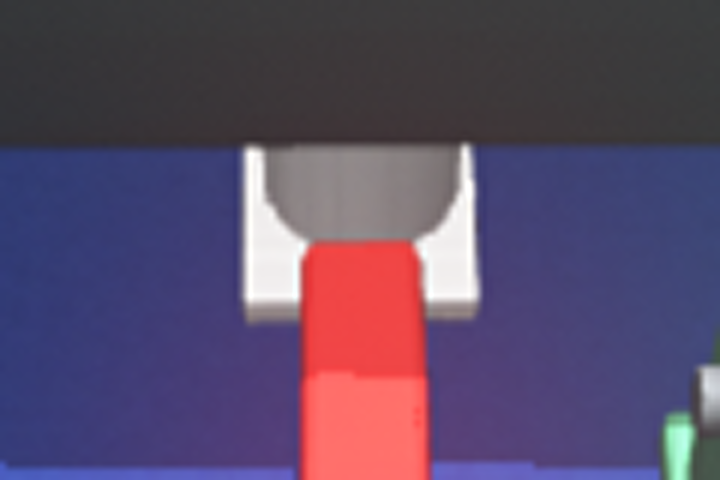

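The handle's front face meets the foot with no visible gap, and the foot sits centred on the tongue. I'm handing in.

```bash
python3 -c "
from h import *
from workcell import sign_off
p=snapshot('top'); w=cloud(p); m=(w[...,2]>.06)&(w[...,2]<.1)&(w[...,0]<.63)&(w[...,1]>.22); q=w[m]; A=np.c_[q[:,:2],np.ones(len(q))]; print(np.linalg.lstsq(A,q[:,2],rcond=None)[0])
print(sign_off())"
```

```text
[-0.00214691 -0.00160232  0.08240927]
the job is handed in; nothing more can be done
None
```

The job is done and handed in at about 36 s: the plate stands level on the shim, and the bar lies on the bench clear of it.

- **Lift and hook:** I levered the plate up over the fulcrum and hooked the bar under the keeper, where it held on its own with about 11 mm of overlap.
- **Shim:** I slid the shim in until the step touched the foot. The contact peaked at about 8 N, more than "gently" should mean. I backed off to about 0 N before releasing.
- **Let-down:** I unhooked the bar, let the plate down slowly, drew the bar out and laid it near where it started. The highest force I read was about 18 N down and 10 N sideways, during unhooking, and the bar's handle end may have brushed the bench then.

**Last checks:**
- **Level:** Top-camera depth puts the plate level to about 0.002 rad both ways, and the bubble looked centred.
- **Shim seating:** A close view showed the foot centred on the tongue and the step against it, with no visible gap (good to about 1 mm).
- **Plate position:** The plate's centre may have shifted 1–2 mm sideways over the job, which is within the camera's error.
- **Mug, tape and rock:** In the last overall pictures they were where they started.
- **Gripper:** It was touching nothing at hand-in.

No check failed. When I first felt for the bench to grip the bar, the fingertips pressed it with about 29 N, below the 40 N limit.

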